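Pack a gift tin: clamp it, lay in the pralines, pour the nuts over

TASK

Stand the open gift tin flat on the filling stand, lengthwise between the end stop and the sliding jaw, let go of it, then slide the jaw along until it presses the tin firmly against the stop (snug, without crushing it). Put every praline lying on the counter into the tin; only then take the jug by its handle, turn it so that its spout is over the tin before you tip it, and pour all the nuts in. Finish with the tin still clamped and the jug standing upright on its cork mat again, and do not disturb the jar, scissors or little bowl.

Things in the scene. Friction and masses are not known exactly. Their poses are not given: they have to be found in the camera images.
- stand: Fixed filling stand: aluminium base plate 5 mm thick, its x -45 to 45 mm, its y (long) -95 to 205; fixed end stop 64 mm wide, 44 high, its face at y = -75 looking to +y. A dark rail 10 mm high runs along the plate at x = 49 to 61. Origin at counter height; a tin pressed against the stop has its centre straight above the origin.
- jaw (a joint): Slide of the jaw along the stand's y, in m: 0 = fully open (jaw face 230 mm from the stop), grows as the jaw closes towards the stop, end 0.10 (130 mm). Stiff: takes about 3 N to move and stays where it is left. The 150 mm tin is clamped at 0.080; push the jaw on with 10 N or so (3 N of it is lost in the slide) to press the tin firmly home.
- jaw_pad: Rubber face of the sliding jaw, 60 mm wide, 7 to 41 mm high. Origin in the middle of the face that presses on the tin, at counter height; axes as the stand's. Behind it (+y, to 39 mm) is the jaw's dark block, and on that a black grip post 18 x 18 mm, axis 24 mm behind the face, 42 to 91 mm above the counter, to be pinched from above or pushed.
- tin: Open brass-coloured gift tin, loose, 150 mm long (its x), 64 mm wide (its y), 42 mm high, walls and floor 3 mm, about 0.2 kg. Origin at the centre of its underside. Can be gripped across its 64 mm width.
- jug: Aluminium jug with six flat sides, loose, about 0.18 kg. Origin at the centre of its underside, z up. 66 mm across flats at the foot, 87 at the rim (100 over corners), 73 high. The spout is a chute to +x, 25 degrees off upright, 44 mm wide; the black handle is to -x. The nuts lie on its floor (4 mm thick) and roll out over the spout when it is tipped 75 to 95 degrees.
- spout (a point): Middle of the jug's pouring lip: x = 67, z = 76 mm in the jug's frame.
- handle (a point): Place to pinch the jug's handle, at x = -78, z = 55 mm in the jug's frame: an upright black bar, 14 mm thick (jug y) by 18 mm (jug x), from 15 to 75 mm high, joined to the body by a strap at 61 to 71 mm and another at 15 to 25 mm.
- mat: Square cork mat 130 x 130 x 3 mm, fixed, where the jug stands. Origin at the centre of its underside, on the counter.
- sprinkle_tub: White jar with a lid, 60 mm across, 45 mm high; a bystander. Origin at the centre of its underside.
- scissors: Kitchen scissors lying flat, about 195 mm long, 80 mm over the handles, 10 mm high; a bystander. Origin at the pivot, blades to +x.
- dip_bowl: Little white bowl 80 mm across, 40 mm high; a bystander. Origin at the centre of its underside.
- nut0: Round brown coated nut, 18 mm across, 10 g, in the jug at the start; origin at its centre. 3 to 5 of the five nuts are there in a run (None: absent).
- nut1: Round brown coated nut, 18 mm across, 10 g, in the jug at the start; origin at its centre. 3 to 5 of the five nuts are there in a run (None: absent).
- nut2: Round brown coated nut, 18 mm across, 10 g, in the jug at the start; origin at its centre. 3 to 5 of the five nuts are there in a run (None: absent).
- nut3: Round brown coated nut, 18 mm across, 10 g, in the jug at the start; origin at its centre. 3 to 5 of the five nuts are there in a run (None: absent).
- nut4: Round brown coated nut, 18 mm across, 10 g, in the jug at the start; origin at its centre. 3 to 5 of the five nuts are there in a run (None: absent).
- praline0: Dark brown square praline 26 x 26 mm, 20 mm high, two white stripes on top, 20 g; origin at the centre of its underside. 2 to 4 of the four are there in a run (None: absent). It stays put where it is laid and may lie any way up in the tin.
- praline1: Dark brown square praline 26 x 26 mm, 20 mm high, two white stripes on top, 20 g; origin at the centre of its underside. 2 to 4 of the four are there in a run (None: absent). It stays put where it is laid and may lie any way up in the tin.
- praline2: Dark brown square praline 26 x 26 mm, 20 mm high, two white stripes on top, 20 g; origin at the centre of its underside. 2 to 4 of the four are there in a run (None: absent). It stays put where it is laid and may lie any way up in the tin.
- praline3: Dark brown square praline 26 x 26 mm, 20 mm high, two white stripes on top, 20 g; origin at the centre of its underside. 2 to 4 of the four are there in a run (None: absent). It stays put where it is laid and may lie any way up in the tin.

How it is judged (in metres and radians):
On the way, in this order (a step that is already met when the one before it is completed fails the run):
1. the tin stands flat and lengthwise on the stand between stop and jaw, let go (x of tin in the frame of stand between -0.014 and 0.014 m and z of tin in the frame of stand between 0.002 and 0.009 m and angle between the x axis of tin and the y axis of stand, either way round below 0.14 rad and angle between tin's own z axis and vertical below 0.06 rad and y of tin in the frame of stand between -0.006 and 0.075 m and contact force between the fingers and tin below 0.2 N and linear speed of tin below 0.03 m/s), for 0.2 s.
2. the jaw presses the tin against the stop with more than 4 N (x of tin in the frame of stand between -0.014 and 0.014 m and z of tin in the frame of stand between 0.002 and 0.009 m and angle between the x axis of tin and the y axis of stand, either way round below 0.14 rad and angle between tin's own z axis and vertical below 0.06 rad and y of tin in the frame of stand between -0.006 and 0.004 m and value of joint jaw above 0.077 m and contact force between jaw_pad and tin above 4 N), for 0.1 s.
3. every praline lies in the clamped tin (x of tin in the frame of stand between -0.014 and 0.014 m and z of tin in the frame of stand between 0.002 and 0.009 m and angle between the x axis of tin and the y axis of stand, either way round below 0.14 rad and angle between tin's own z axis and vertical below 0.06 rad and y of tin in the frame of stand between -0.006 and 0.004 m and value of joint jaw above 0.077 m and x of praline0 in the frame of tin between -0.072 and 0.072 m and y of praline0 in the frame of tin between -0.031 and 0.031 m and z of praline0 in the frame of tin between -0.002 and 0.048 m and linear speed of each of praline0, praline1, praline2, praline3 below 0.03 m/s and x of praline1 in the frame of tin between -0.072 and 0.072 m and y of praline1 in the frame of tin between -0.031 and 0.031 m and z of praline1 in the frame of tin between -0.002 and 0.048 m and x of praline2 in the frame of tin between -0.072 and 0.072 m and y of praline2 in the frame of tin between -0.031 and 0.031 m and z of praline2 in the frame of tin between -0.002 and 0.048 m and x of praline3 in the frame of tin between -0.072 and 0.072 m and y of praline3 in the frame of tin between -0.031 and 0.031 m and z of praline3 in the frame of tin between -0.002 and 0.048 m), for 0.2 s.
4. the jug is tipped with its spout over the tin (angle between jug's own z axis and vertical above 0.9 rad and x of spout in the frame of tin between -0.085 and 0.085 m and y of spout in the frame of tin between -0.042 and 0.042 m), for 0.1 s.
5. every nut lies in the tin (x of nut0 in the frame of tin between -0.072 and 0.072 m and y of nut0 in the frame of tin between -0.031 and 0.031 m and z of nut0 in the frame of tin between -0.002 and 0.042 m and x of nut1 in the frame of tin between -0.072 and 0.072 m and y of nut1 in the frame of tin between -0.031 and 0.031 m and z of nut1 in the frame of tin between -0.002 and 0.042 m and x of nut2 in the frame of tin between -0.072 and 0.072 m and y of nut2 in the frame of tin between -0.031 and 0.031 m and z of nut2 in the frame of tin between -0.002 and 0.042 m and x of nut3 in the frame of tin between -0.072 and 0.072 m and y of nut3 in the frame of tin between -0.031 and 0.031 m and z of nut3 in the frame of tin between -0.002 and 0.042 m and x of nut4 in the frame of tin between -0.072 and 0.072 m and y of nut4 in the frame of tin between -0.031 and 0.031 m and z of nut4 in the frame of tin between -0.002 and 0.042 m), for 0.2 s.
At the end, for the whole second after the job is handed in: Tin flat on the stand (within 14 mm sideways, 8 degrees), against the stop within 6 mm, jaw closed on it (joint above 0.077); all pralines and all nuts inside the tin below its rim and at rest; jug upright (within 5 degrees) and at rest on the cork mat, within 40 mm of its centre (all of step 5 and x of tin in the frame of stand between -0.014 and 0.014 m and z of tin in the frame of stand between 0.002 and 0.009 m and angle between the x axis of tin and the y axis of stand, either way round below 0.14 rad and angle between tin's own z axis and vertical below 0.06 rad and y of tin in the frame of stand between -0.006 and 0.004 m and value of joint jaw above 0.077 m and x of praline0 in the frame of tin between -0.072 and 0.072 m and y of praline0 in the frame of tin between -0.031 and 0.031 m and z of praline0 in the frame of tin between -0.002 and 0.048 m and x of praline1 in the frame of tin between -0.072 and 0.072 m and y of praline1 in the frame of tin between -0.031 and 0.031 m and z of praline1 in the frame of tin between -0.002 and 0.048 m and x of praline2 in the frame of tin between -0.072 and 0.072 m and y of praline2 in the frame of tin between -0.031 and 0.031 m and z of praline2 in the frame of tin between -0.002 and 0.048 m and x of praline3 in the frame of tin between -0.072 and 0.072 m and y of praline3 in the frame of tin between -0.031 and 0.031 m and z of praline3 in the frame of tin between -0.002 and 0.048 m and linear speed of each of nut0, nut1, nut2, nut3, nut4, jug below 0.03 m/s and angle between jug's own z axis and vertical below 0.08 rad and horizontal distance between jug and mat below 0.04 m and z of jug in the frame of mat between 0 and 0.008 m); the robot touches nothing.
It fails at once if the jug is tipped more than 40 degrees while its spout is not over the tin (angle between jug's own z axis and vertical above 0.7 rad and (x of spout in the frame of tin below -0.085 m or x of spout in the frame of tin above 0.085 m or y of spout in the frame of tin below -0.042 m or y of spout in the frame of tin above 0.042 m)).
It fails at once if the tin is crushed in the jaw (more than 45 N) (contact force between jaw_pad and tin above 45 N).
It fails at once if a bystander is moved more than 30 mm (distance of sprinkle_tub from where it was at the start of the episode above 0.03 m).
It fails at once if a bystander is moved more than 30 mm (distance of scissors from where it was at the start of the episode above 0.03 m).
It fails at once if a bystander is moved more than 30 mm (distance of dip_bowl from where it was at the start of the episode above 0.03 m).
Of praline0, praline1, praline2, praline3 only 2 to 4 are there at a start; the rules pass over those that are not, and their reading is None.
Of nut0, nut1, nut2, nut3, nut4 only 3 to 5 are there at a start; the rules pass over those that are not, and their reading is None.
At some moment in a run one of praline0, praline1, praline2, praline3 may be knocked a few centimetres aside while the robot is not near it.
It also fails if it takes over 210 s, if anything falls off the work surface, if the arm or the gripper's body presses on something with over 40 N, if the wrist force passes 120 N, or if a joint passes its speed limit or range.

ROBOT

A 6-joint arm with a two-finger parallel gripper is mounted at the origin on the work surface. World frame = base frame: x ahead of the robot, y to its left, z up, the work surface at z = 0. Lengths are in mm, angles in rad, forces in N, time in s.
With the tool pointing down it reaches from about 350 to 975 mm from the base axis. Payload 7.1 kg.
Tool frame: the origin (TCP) lies at the very end of the fingers, on their centre line; the grasp point (between the pads) lies ctrl.hold_point_z behind it (ctrl.hold_point_z is the distance from the TCP to the grasp point, in mm); z points along the fingers, y is the line along which they close (so a half turn about z gives the same grasp; the last joint's range is limited). The gripper opens to 88 mm and grips with 3 to 60 N. Pads are 20 mm wide; open, the fingers measure 115 mm over their backs; the gripper's body (75 mm by 178 mm) begins 61 mm behind the grasp point.
Start: joints at [1.187, 0.423, 1.63, -0, 1.089, -0.019], TCP at [222.944, 583.867, 222.675] pointing down, gripper open.
Joint ranges: [-3, 3], [-0.9, 2.11], [0.09, 2.58], [-1.31, 4.45], [0.11, 2.69], [-2.54, 2.54]. Speed limits (rad/s): [2.39, 2.39, 3.01, 3.14, 3.14, 3.14].

INTERFACE

Orientations are given as a rotation vector (axis times angle).
In Python, from workcell import ctrl gives the robot as it stands. The module is installed in compiled form; this text tells all that it offers.
- The arm moves only by the shell command python3 -m creep 'ROWS'. ROWS is JSON, a list of rows, each an object with "translation": the shift along the tool's x, y, z in mm, a list of three; "angular": the turn, a rotation vector about the tool's x, y, z in rad, a list of three; "jaw": the opening, from 0 (shut) to 1 (fully open). A call has exactly 8 rows; each row is the pose to reach, as a shift and turn from the pose commanded when the call began, along the tool's axes at that moment; what a row does not reach only later rows make up. A row lasts 1/8 s, in which the tool goes at most 62.5 mm and 10.7 degrees, less where a joint would pass 70% of its speed; a pose out of reach is approached as far as the arm can. A call with a gripper value outside its range is refused whole. The fingers move at their own pace and stop on an object; the grip force is fixed at half the most. Time passes only in rows, so rows that repeat a pose let the fingers close, or fill a call up. It gives the time, the measured TCP pose, the force, the opening and the grip force at its end, in the units of the state.
- ctrl.get_obs(): the state, without advancing time (a new reading comes with each control period).
- ctrl.get_image(name): name is "scene" or "side" or "wrist"; returns the picture (480x640x3 uint8, red, green, blue); there is no depth.
- ctrl.camera_info(name): a dict with "camera_matrix" (3x3 intrinsics, pixels), "world_from_camera" (4x4, takes a point from camera to world coordinates). Camera axes: x right, y up, looking along -z (the intrinsics and any distortion apply to the point x, -y, -z); pixel columns grow to the right and rows downward; lengths in mm; the calibration is good to about 2 mm. A picture is of the moment at which its call begins: read the wrist's pose just before it. camera_info takes no time and is no camera call; for the wrist camera it gives the pose at the moment of the call.
- ctrl.close_job(): hands the job in; it is judged then, once.
Trained networks look in the newest picture that a camera, given by its name, has taken for a name from the list of things; names that differ only in an ending like _2 or _b are one class to them, and where a whole thing is asked for, a point or a joint stands for the part that bears it (a point fixed in the world has none). Each returns a list of dicts, best first, with "score" (0 to 1); they miss things now and then, are a little off and sometimes report something else, mostly with a low value. They report only what shows in the picture. A call takes as long as a camera call.
- ctrl.look_for(camera, label): "rect" ([left, top, right, bottom] in pixels, round what is visible of it).
The state is a dict: "t": time; "qpos": joint angles; "qvel": joint speeds; "joint_torque": joint torques, N m; "ee_pos": TCP position; "orientation": TCP orientation; "ft_force": force on the tool from outside, world axes, zero at the start; "moment": the same for the moment, N m; "width": finger opening in mm; "grasp_force": force on a finger pad.
Only numpy, scipy, OpenCV 4.12 (cv2) and the standard library are available. Lean on these libraries where they do the work, as an engineer would, in place of code of your own. Each camera call takes 0.05 s, during which the arm holds its last target. There are 200 camera calls.

## Working session

There is one attempt and no reset: what is moved stays moved. The work goes in short steps, Python scripts to look and compute and a shell command to move; the robot and the scene stay as the last step left them, time stands still between calls to the robot, and variables do not carry over. Pictures are saved under pics/ and viewed, at most 14 in all, crops included, and the job is handed in when it is done.

```bash
mkdir -p pics; cat > h.py <<'E'
import numpy as np, cv2
from workcell import ctrl
from scipy.spatial.transform import Rotation as R
def snap(n,fn=None):
    inf=ctrl.camera_info(n); im=ctrl.get_image(n)
    if fn: cv2.imwrite('pics/'+fn,cv2.cvtColor(im,cv2.COLOR_RGB2BGR))
    return im,inf
def ray(inf,u,v):
    K=np.array(inf['camera_matrix']);T=np.array(inf['world_from_camera'])
    d=np.linalg.inv(K)@[u,v,1]; d=np.array([d[0],-d[1],-d[2]])
    return T[:3,3],T[:3,:3]@d
def onplane(inf,u,v,z):
    o,d=ray(inf,u,v); return (o+d*(z-o[2])/d[2])[:2]
def proj(inf,p):
    K=np.array(inf['camera_matrix']);T=np.array(inf['world_from_camera'])
    c=T[:3,:3].T@(np.array(p,float)-T[:3,3]); q=K@[c[0],-c[1],-c[2]]; return q[:2]/q[2]
def tool(target,rotvec=None):
    """shift and turn from present measured pose in tool axes"""
    o=ctrl.get_obs(); r=R.from_rotvec(o['orientation'])
    s=r.inv().apply(np.array(target)-o['ee_pos'])
    a=None if rotvec is None else (r.inv()*R.from_rotvec(rotvec)).as_rotvec()
    return s,a
E
python3 - <<'E'
from h import *
np.set_printoptions(precision=2,suppress=True)
print(ctrl.get_obs(),ctrl.hold_point_z)
names=['stand','jaw_pad','tin','jug','spout','handle','mat','sprinkle_tub','scissors','dip_bowl','nut0','praline0']
for c in ['scene','side','wrist']:
    im,inf=snap(c,c+'0.png'); print(c,inf)
    if c!='wrist':
        for n in names:
            print(n,[(np.round(d['rect']),round(d['score'],2)) for d in ctrl.look_for(c,n)][:5])
E
```

```text
{'t': 0.0, 'qpos': array([ 1.19,  0.42,  1.63, -0.  ,  1.09, -0.02]), 'qvel': array([ 0., -0.,  0., -0., -0.,  0.]), 'joint_torque': array([ -0.  , -54.46, -27.37,   0.06,   0.02,  -0.  ]), 'ee_pos': array([222.76, 583.37, 221.95]), 'orientation': array([-0.57, -3.09,  0.  ]), 'ft_force': array([-0.51, -0.48,  0.04]), 'moment': array([-0.02, -0.02, -0.05]), 'grasp_force': 0.0, 'width': 87.71213572383786} 18.700000000000003
scene {'camera_matrix': array([[621.41,   0.  , 320.04],
       [  0.  , 621.41, 243.17],
       [  0.  ,   0.  ,   1.  ]]), 'world_from_camera': array([[  -0.87,   -0.4 ,    0.28,  940.8 ],
       [   0.49,   -0.72,    0.5 ,  653.63],
       [   0.  ,    0.57,    0.82, 1184.32],
       [   0.  ,    0.  ,    0.  ,    1.  ]])}
stand [(array([232., 209., 347., 336.]), 0.82), (array([410., 321., 492., 375.]), 0.58)]
jaw_pad [(array([293., 286., 339., 325.]), 0.73)]
tin [(array([235., 115., 298., 169.]), 0.94)]
jug [(array([408., 326., 487., 376.]), 0.89)]
spout [(array([410., 322., 490., 377.]), 0.97)]
handle [(array([411., 324., 493., 380.]), 0.63)]
mat [(array([411.
[... 1180 characters left out ...]
]
mat [(array([250., 179., 305., 209.]), 0.64), (array([281., 314., 296., 328.]), 0.32), (array([407., 362., 430., 395.]), 0.16)]
sprinkle_tub []
scissors [(array([359., 160., 386., 204.]), 0.62)]
dip_bowl [(array([382., 412., 423., 455.]), 0.76)]
nut0 []
praline0 [(array([292., 278., 304., 293.]), 0.73), (array([279., 317., 297., 328.]), 0.65), (array([279., 251., 292., 261.]), 0.49)]
wrist {'camera_matrix': array([[381.99,   0.  , 327.29],
       [  0.  , 381.99, 237.43],
       [  0.  ,   0.  ,   1.  ]]), 'world_from_camera': array([[  0.36,  -0.9 ,  -0.26, 149.81],
       [  0.93,   0.34,   0.1 , 612.74],
       [  0.  ,  -0.28,   0.96, 384.63],
       [  0.  ,   0.  ,   0.  ,   1.  ]])}
```

View pics/scene0.png

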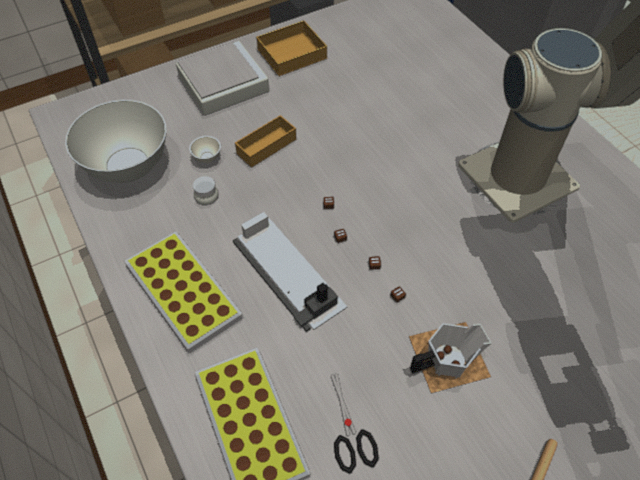

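View pics/side0.png

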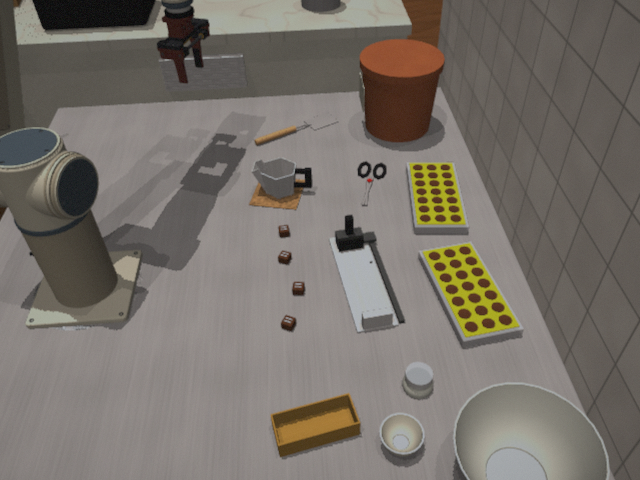

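The scene view shows the tin at about (266,140), the stand from (255,225) to (325,310) with its jaw at (320,300), pralines at (328,203), (340,236), (375,262) and (398,294), and the jug at (455,350) with its handle at (423,362). The side view agrees on all four pralines.

```bash
python3 - <<'E'
from h import *
np.set_printoptions(precision=1,suppress=True)
I={c:cv2.imread(f'pics/{c}0.png') for c in ['scene','side']}
def tile(c,x,y,w,h):
    s=min(400/w,300/h); t=np.zeros((300,400,3),np.uint8)
    m=cv2.resize(I[c][y:y+h,x:x+w],None,fx=s,fy=s,interpolation=cv2.INTER_CUBIC)[:300,:400]
    for k in range(0,w,10): cv2.line(m,(int(k*s),0),(int(k*s),10 if (x+k)%50==0 else 4),(0,0,255),1)
    for k in range(0,h,10): cv2.line(m,(0,int(k*s)),(10 if (y+k)%50==0 else 4,int(k*s)),(0,0,255),1)
    t[:m.shape[0],:m.shape[1]]=m; return t
cv2.imwrite('pics/mos.png',np.vstack([np.hstack([tile('scene',220,205,150,130),tile('side',320,210,120,125)]),np.hstack([tile('scene',230,110,80,60),tile('scene',400,320,100,75)])]))
inf={c:ctrl.camera_info(c) for c in I}
for z,n,c,u,v in [(10,'pr','scene',329,203),(10,'pr','scene',340.5,236),(10,'pr','scene',375,262.5),(10,'pr','scene',398,294),
 (10,'pr','side',288,322.5),(10,'pr','side',298.5,287.5),(10,'pr','side',285,257),(10,'pr','side',284,231),
 (20,'bowl','scene',205.5,148),(22,'tub','scene',206,190),(20,'bowl','side',402,435),(22,'tub','side',419,378),(0,'sci','scene',357,423),(0,'scip','scene',347,422)]:
    print(n,c,onplane(inf[c],u,v,z))
E
```

```text
pr scene [ 460.1 -147.9]
pr scene [485.6 -50.2]
pr scene [455.2  51.1]
pr scene [455.4 144.9]
pr side [ 460.9 -151.6]
pr side [487.1 -52.3]
pr side [458.6  49.4]
pr side [458. 143.]
bowl scene [ 649.4 -451. ]
tub scene [ 704.4 -320.7]
bowl side [ 658.6 -435.3]
tub side [ 710.9 -321.5]
sci scene [679.7 341.6]
scip scene [695.5 330.4]
```

View pics/mos.png

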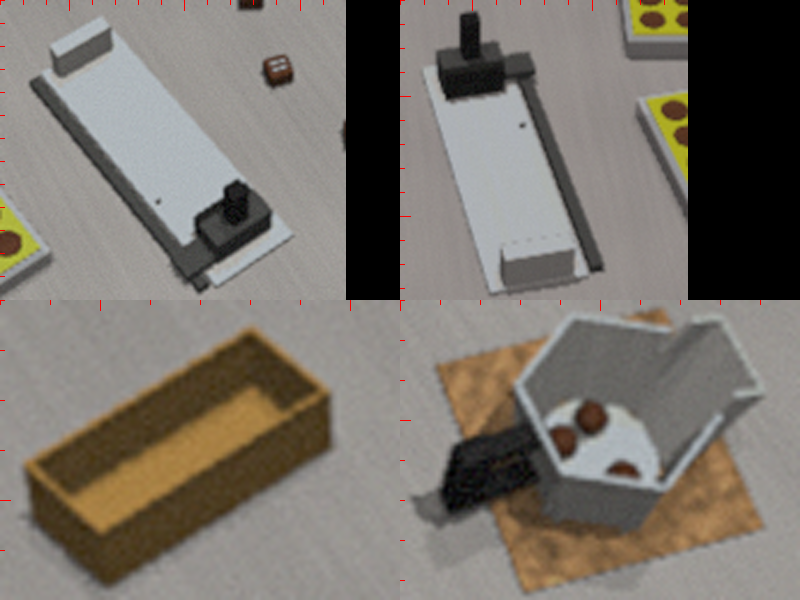

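The mosaic shows the tin's rim corners at scene (235,143), (280,116), (296,129) and (251,156). The plate corners are at scene (347,307) and (312,328), with the mat and jug rim clear and at least three nuts visible.

```bash
python3 - <<'E'
from h import *
np.set_printoptions(precision=1,suppress=True)
inf={c:ctrl.camera_info(c) for c in ['scene','side']}
P=lambda c,u,v,z:onplane(inf[c],u,v,z)
t=[P('scene',*p,42) for p in [(235,143),(280.4,115.6),(296,128.6),(251,156)]]
print('tin',np.array(t),np.mean(t,0),[np.linalg.norm(t[i]-t[(i+1)%4]) for i in range(4)])
d=(t[1]-t[0])+(t[2]-t[3]);print('tin long yaw',np.degrees(np.arctan2(d[1],d[0])))
m=[P('scene',*p,3) for p in [(409.3,336.8),(431.3,392.5),(490.75,376.3),(466.3,322.5)]];print('mat',np.mean(m,0))
a,b=P('scene',347,306.8,5),P('scene',311.9,328.5,5)
print('stand jaw end',a,b,np.linalg.norm(a-b))
s=[P('side',357.5,331.7,5),P('side',399.2,324.6,5),P('side',330.4,238.3,5)];print('side',np.array(s))
st=[P('scene',242.5,227.5,44),P('scene',266.5,214,44)];print('stop top',st)
print('jug spout',P('scene',485.3,334.3,76),'handle top', P('scene',415,355.5,75), P('scene',412,365,75))
print('jug side spout',P('side',255,161,76),'handle',P('side',309.5,171,75))
for n in range(6): pass
rim=[P('scene',400+x/4,320+y/4,73) for x,y in [(117,83),(173,20),(265,35),(262,188),(150,182)]];print('rim',np.array(rim))
post=[P('scene',220+236/2.308,205+186/2.308,91),P('side',320+(470-400)/2.4,210+14/2.4,91)];print('post',post)
E
```

```text
tin [[ 583.2 -409.5]
 [ 438.4 -440.5]
 [ 425.3 -378.7]
 [ 567.4 -349.8]] [ 503.6 -394.6] [np.float64(148.1690236306096), np.float64(63.14009375637254), np.float64(145.0500769903404), np.float64(61.71259975386842)]
tin long yaw -168.21562299621547
mat [442.4 316.9]
stand jaw end [566.9 115.2] [658.2 123.5] 91.62838440655378
side [[ 606.8 -185.8]
 [ 697.7 -175. ]
 [ 572.4  110.2]]
stop top [array([ 680.9, -159.7]), array([ 616. , -167.5])]
jug spout [383.5 334.7] handle top [529.7 303.6] [545.8 317. ]
jug side spout [388.8 359.7] handle [533.1 300.7]
rim [[486.7 290.8]
 [442.4 276.2]
 [407.4 305.5]
 [458.3 370.2]
 [503.1 341.3]]
post [array([612.9,  87.3]), array([616.8,  90.9])]
```

```bash
cat >> h.py <<'E'
def down(psi):
    s,c=np.sin(np.radians(psi)),np.cos(np.radians(psi))
    return R.from_matrix(np.array([[-s,c,0],[c,s,0],[0,0,-1.]])).as_rotvec()
def go(x,y,z,psi=None,rv=None):
    if rv is None and psi is not None: rv=down(psi)
    s,a=tool([x,y,z],rv); print('shift',np.round(s,1),'turn',None if a is None else np.round(a,3))
E
python3 -c "
from h import *
go(504,-395,200,-78.2)"
```

```text
shift [-611.8 -814.1   22.7] turn [-0.     0.     2.571]
```

```bash
python3 -m creep '[{"translation":[-612,-814,22],"angular":[0,0,2.571],"jaw":1},{"translation":[-612,-814,22],"angular":[0,0,2.571],"jaw":1},{"translation":[-612,-814,22],"angular":[0,0,2.571],"jaw":1},{"translation":[-612,-814,22],"angular":[0,0,2.571],"jaw":1},{"translation":[-612,-814,22],"angular":[0,0,2.571],"jaw":1},{"translation":[-612,-814,22],"angular":[0,0,2.571],"jaw":1},{"translation":[-612,-814,22],"angular":[0,0,2.571],"jaw":1},{"translation":[-612,-814,22],"angular":[0,0,2.571],"jaw":1}]'; python3 -c "
from h import *
go(504,-395,200,-78.2)"
```

```text
t: 2.35
ee_pos: [361.5, 101.7, 212.3]
orientation: [2.528, 1.865, 0.002]
ft_force: [1.7, 0.5, -0.5]
width: 87.5
grasp_force: 0.0
shift [-432.5  282.7   12.4] turn [ 1.000e-03 -1.000e-03  1.065e+00]
```

```bash
python3 -m creep '[{"translation":[-432,283,12],"angular":[0,0,1.065],"jaw":1},{"translation":[-432,283,12],"angular":[0,0,1.065],"jaw":1},{"translation":[-432,283,12],"angular":[0,0,1.065],"jaw":1},{"translation":[-432,283,12],"angular":[0,0,1.065],"jaw":1},{"translation":[-432,283,12],"angular":[0,0,1.065],"jaw":1},{"translation":[-432,283,12],"angular":[0,0,1.065],"jaw":1},{"translation":[-432,283,12],"angular":[0,0,1.065],"jaw":1},{"translation":[-432,283,12],"angular":[0,0,1.065],"jaw":1}]'
python3 -m creep '[{"translation":[0,0,0],"angular":[0,0,0],"jaw":1},{"translation":[0,0,0],"angular":[0,0,0],"jaw":1},{"translation":[0,0,0],"angular":[0,0,0],"jaw":1},{"translation":[0,0,0],"angular":[0,0,0],"jaw":1},{"translation":[0,0,0],"angular":[0,0,0],"jaw":1},{"translation":[0,0,0],"angular":[0,0,0],"jaw":1},{"translation":[0,0,0],"angular":[0,0,0],"jaw":1},{"translation":[0,0,0],"angular":[0,0,0],"jaw":1}]'
python3 - <<'E'
from h import *
im,inf=snap('wrist','w1.png'); print(ctrl.look_for('wrist','tin')[:2])
hsv=cv2.cvtColor(im,cv2.COLOR_RGB2HSV); m=cv2.inRange(hsv,(10,110,40),(30,255,255))
cs,_=cv2.findContours(m,cv2.RETR_EXTERNAL,cv2.CHAIN_APPROX_NONE); c=max(cs,key=cv2.contourArea)
b=cv2.boxPoints(cv2.minAreaRect(c)); print(b,cv2.contourArea(c)); w=np.array([onplane(inf,*p,42) for p in b]); print(w,w.mean(0))
go(504,-395,200,-78.2)
E
```

```text
t: 3.35
ee_pos: [502.4, -378.3, 200.3]
orientation: [3.124, 0.331, 0.001]
ft_force: [1.9, 0.5, 0.3]
width: 88.2
grasp_force: 0.0
t: 4.35
ee_pos: [502.0, -376.1, 200.2]
orientation: [-3.124, -0.332, 0.0]
ft_force: [0.6, -1.0, -0.5]
width: 87.9
grasp_force: 0.0
[{'rect': [321.0, 133.9, 397.6, 306.5], 'score': 0.67}]
[[319. 133.]
 [397. 133.]
 [397. 302.]
 [319. 302.]] 12291.0
[[ 569.57272479 -353.14910873]
 [ 582.82668771 -414.81698207]
 [ 437.85253818 -453.8862737 ]
 [ 422.75220013 -383.76042511]] [ 503.2510377 -401.4031974]
shift [-2.  18.8  0.2] turn [0.    0.    0.006]
```

View pics/w1.png

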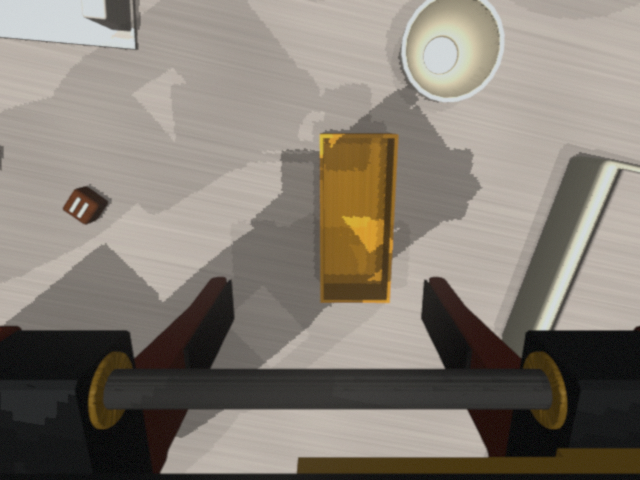

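The wrist view shows the tin's rim corners at (320,134), (397,134), (390,302) and (321,302). A praline is visible at (86,204), and a white box sits to the right at about (530,300).

```bash
python3 - <<'E'
from h import *
np.set_printoptions(precision=1,suppress=True)
inf=ctrl.camera_info('wrist')
w=np.array([onplane(inf,*p,42) for p in [(320.5,133.5),(397,133.5),(390,301.5),(321,301.5)]]);c=w.mean(0)
print(w,c,[np.linalg.norm(w[i]-w[(i+1)%4]) for i in range(4)])
d=(w[0]-w[3])+(w[1]-w[2]); yaw=np.degrees(np.arctan2(d[1],d[0])); print(yaw)
print('box',[onplane(inf,*p,60) for p in [(575,155),(505,330)]],'praline',onplane(inf,84,207,15))
go(*c,110,yaw-90); go(*c,15,yaw-90)
E
```

```text
[[ 569.4 -354.4]
 [ 582.4 -414.9]
 [ 437.  -447.5]
 [ 423.6 -385.5]] [ 503.1 -400.6] [np.float64(61.87906364768112), np.float64(149.04753183316086), np.float64(63.425918189456034), np.float64(149.0679527340126)]
12.31178132852165
box [array([ 595.6, -550.8]), array([ 439.5, -549.4])] praline [ 458.4 -153.4]
shift [-4.1 24.1 90.2] turn [ 0.  0. -0.]
shift [ -4.1  24.1 185.2] turn [ 0.  0. -0.]
```

```bash
python3 -m creep '[{"translation":[-4,24,30],"angular":[0,0,0],"jaw":1},{"translation":[-4,24,70],"angular":[0,0,0],"jaw":1},{"translation":[-4,24,110],"angular":[0,0,0],"jaw":1},{"translation":[-4,24,140],"angular":[0,0,0],"jaw":1},{"translation":[-4,24,165],"angular":[0,0,0],"jaw":1},{"translation":[-4,24,180],"angular":[0,0,0],"jaw":1},{"translation":[-4,24,185],"angular":[0,0,0],"jaw":1},{"translation":[-4,24,185],"angular":[0,0,0],"jaw":1}]' && python3 -m creep '[{"translation":[0,0,0],"angular":[0,0,0],"jaw":0.5},{"translation":[0,0,0],"angular":[0,0,0],"jaw":0.5},{"translation":[0,0,0],"angular":[0,0,0],"jaw":0.5},{"translation":[0,0,0],"angular":[0,0,0],"jaw":0.5},{"translation":[0,0,0],"angular":[0,0,0],"jaw":0.5},{"translation":[0,0,0],"angular":[0,0,0],"jaw":0.5},{"translation":[0,0,-3],"angular":[0,0,0],"jaw":0.5},{"translation":[0,0,-10],"angular":[0,0,0],"jaw":0.5}]'; python3 -c "
from h import *
s=np.array([639.8,-86.3]); a=np.radians(97.5); p=s+25*np.array([np.cos(a),np.sin(a)])
o=ctrl.get_obs()['ee_pos']; print(o)
go(o[0],o[1],140); go(*p,130,7.5)"
```

```text
t: 5.45
ee_pos: [503.4, -400.7, 15.6]
orientation: [3.124, 0.332, 0.001]
ft_force: [0.2, -0.1, 0.9]
width: 87.7
grasp_force: 0.0
t: 6.45
ee_pos: [502.5, -399.9, 24.8]
orientation: [-3.123, -0.332, 0.002]
ft_force: [-0.7, -0.6, -1.3]
width: 63.9
grasp_force: 30.0
[ 502.54590249 -399.8963004    24.7920947 ]
shift [-1.000e-01 -2.000e-01 -1.152e+02] turn None
shift [ 202.  -302.8 -105. ] turn [-0.002 -0.    -1.49 ]
```

```bash
python3 -m creep '[{"translation":[0,0,-30],"angular":[0,0,0],"jaw":0.5},{"translation":[0,0,-70],"angular":[0,0,0],"jaw":0.5},{"translation":[20,-30,-105],"angular":[0,0,-0.15],"jaw":0.5},{"translation":[45,-68,-105],"angular":[0,0,-0.3],"jaw":0.5},{"translation":[70,-106,-105],"angular":[0,0,-0.45],"jaw":0.5},{"translation":[95,-144,-105],"angular":[0,0,-0.6],"jaw":0.5},{"translation":[120,-180,-105],"angular":[0,0,-0.75],"jaw":0.5},{"translation":[140,-210,-105],"angular":[0,0,-0.9],"jaw":0.5}]'; python3 -c "
from h import *
s=np.array([639.8,-86.3]); a=np.radians(97.5); p=s+25*np.array([np.cos(a),np.sin(a)])
go(*p,130,7.5)"
```

```text
t: 7.45
ee_pos: [596.2, -164.0, 130.5]
orientation: [-2.664, -1.665, 0.0]
ft_force: [-0.6, -0.5, -2.0]
width: 63.9
grasp_force: 30.0
shift [109.8  -8.6   0.5] turn [-0.    -0.    -0.584]
```

```bash
python3 -m creep '[{"translation":[25,-2,0],"angular":[0,0,-0.15],"jaw":0.5},{"translation":[55,-4,0],"angular":[0,0,-0.3],"jaw":0.5},{"translation":[80,-6,0],"angular":[0,0,-0.45],"jaw":0.5},{"translation":[100,-8,0],"angular":[0,0,-0.55],"jaw":0.5},{"translation":[110,-8.6,0],"angular":[0,0,-0.584],"jaw":0.5},{"translation":[110,-8.6,0],"angular":[0,0,-0.584],"jaw":0.5},{"translation":[110,-8.6,0],"angular":[0,0,-0.584],"jaw":0.5},{"translation":[110,-8.6,0],"angular":[0,0,-0.584],"jaw":0.5}]'; python3 -c "
from h import *
im,inf=snap('wrist','w2.png')
go(636.5,-61.5,20,7.5)"
```

```text
t: 8.45
ee_pos: [636.6, -64.0, 130.3]
orientation: [-2.08, -2.354, 0.0]
ft_force: [-0.1, 0.6, -2.9]
width: 63.9
grasp_force: 30.0
shift [2.500e+00 1.000e-01 1.103e+02] turn [-0.     0.    -0.007]
```

View pics/w2.png

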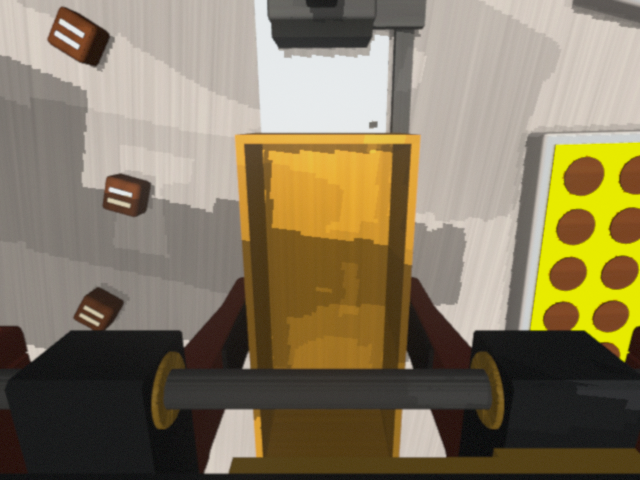

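The wrist view shows the tin held straight over the stand. At row 100 the plate's left edge is at column 260 and the rail starts near 389, and the jaw block is at (320,20).

```bash
python3 - <<'E'
from h import *
np.set_printoptions(precision=1,suppress=True)
inf=ctrl.camera_info('wrist'); a=np.radians(7.5); M=np.array([[np.cos(a),np.sin(a)],[-np.sin(a),np.cos(a)]]); s=np.array([639.8,-86.3])
for u,v,z in [(259.5,60,5),(261.5,125,5),(389,60,5),(389,125,5),(237,136,47+105),(419,136,152),(277,46,15),(370,46,15)]: print(M@(onplane(inf,u,v,z)-s))
E
```

```text
[-46.6 144.9]
[-47.6 101.9]
[ 42.7 144.3]
[ 44.4 101.2]
[-32.2  98. ]
[32.4 97.5]
[-32.9 151.8]
[ 28.4 151.3]
```

```bash
python3 -m creep '[{"translation":[2,-1,25],"angular":[0,0,-0.007],"jaw":0.5},{"translation":[2,-1,50],"angular":[0,0,-0.007],"jaw":0.5},{"translation":[2,-1,75],"angular":[0,0,-0.007],"jaw":0.5},{"translation":[2,-1,90],"angular":[0,0,-0.007],"jaw":0.5},{"translation":[2,-1,100],"angular":[0,0,-0.007],"jaw":0.5},{"translation":[2,-1,105],"angular":[0,0,-0.007],"jaw":0.5},{"translation":[2,-1,108],"angular":[0,0,-0.007],"jaw":0.5},{"translation":[2,-1,109],"angular":[0,0,-0.007],"jaw":0.5}]' && python3 -m creep '[{"translation":[0,0,0],"angular":[0,0,0],"jaw":0.5},{"translation":[0,0,0.5],"angular":[0,0,0],"jaw":0.5},{"translation":[0,0,0.5],"angular":[0,0,0],"jaw":0.5},{"translation":[0,0,0.5],"angular":[0,0,0],"jaw":0.5},{"translation":[0,0,0.5],"angular":[0,0,0],"jaw":0.8},{"translation":[0,0,0.5],"angular":[0,0,0],"jaw":0.8},{"translation":[0,0,0.5],"angular":[0,0,0],"jaw":0.8},{"translation":[0,0,0.5],"angular":[0,0,0],"jaw":0.8}]'
```

```text
t: 9.5
ee_pos: [636.0, -61.4, 21.6]
orientation: [2.07, 2.363, 0.001]
ft_force: [0.5, 1.0, -1.7]
width: 63.6
grasp_force: 30.0
t: 10.5
ee_pos: [635.7, -61.4, 20.8]
orientation: [2.07, 2.363, 0.0]
ft_force: [-0.2, -0.1, -0.0]
width: 70.1
grasp_force: 0.0
```

```bash
python3 -m creep '[{"translation":[0,0,-12],"angular":[0,0,0],"jaw":0.9},{"translation":[0,0,-34],"angular":[0,0,0],"jaw":0.9},{"translation":[40,0,-34],"angular":[0,0,0],"jaw":0.9},{"translation":[80,0,-34],"angular":[0,0,0],"jaw":0.9},{"translation":[120,0,-34],"angular":[0,0,0],"jaw":0.9},{"translation":[145,0,-34],"angular":[0,0,0],"jaw":0.9},{"translation":[154,0,-34],"angular":[0,0,0],"jaw":0.9},{"translation":[154,0,-34],"angular":[0,0,0],"jaw":0.9}]'; python3 - <<'E'
from h import *
np.set_printoptions(precision=1,suppress=True)
im,inf=snap('scene','s1.png'); snap('wrist','w3.png')
a=np.radians(7.5); M=np.array([[np.cos(a),np.sin(a)],[-np.sin(a),np.cos(a)]]); s=np.array([639.8,-86.3])
print(M@(ctrl.get_obs()['ee_pos'][:2]-s))
hsv=cv2.cvtColor(im,cv2.COLOR_RGB2HSV); m=cv2.inRange(hsv,(10,140,40),(25,255,255)); m[:200]=0;m[340:]=0;m[:,:200]=0;m[:,360:]=0
w=np.hstack([cv2.imread('pics/s1.png')[190:340,210:410],cv2.imread('pics/w3.png')[:300:2,120:520:2]]); cv2.imwrite('pics/m1.png',cv2.resize(w,None,fx=2,fy=2,interpolation=cv2.INTER_CUBIC))
E
```

```text
t: 11.5
ee_pos: [615.9, 91.4, 55.7]
orientation: [2.069, 2.363, 0.001]
ft_force: [0.3, -0.1, 0.7]
width: 79.5
grasp_force: 0.0
[ -0.8 178.3]
```

View pics/m1.png

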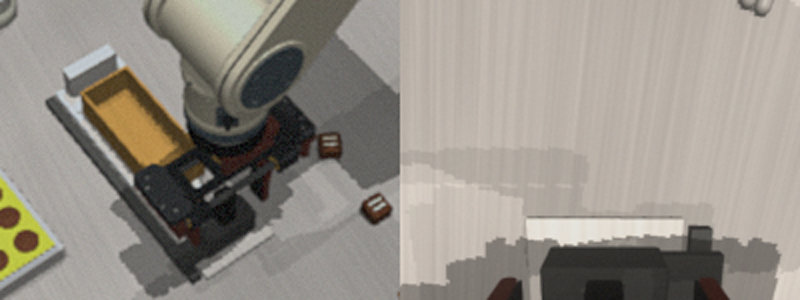

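The tin stands flat and lengthwise on the stand, and the fingers straddle the grip post.

```bash
python3 -m creep '[{"translation":[0,0,0],"angular":[0,0,0],"jaw":0},{"translation":[0,0,0],"angular":[0,0,0],"jaw":0},{"translation":[0,0,0],"angular":[0,0,0],"jaw":0},{"translation":[0,0,0],"angular":[0,0,0],"jaw":0},{"translation":[0,0,0],"angular":[0,0,0],"jaw":0},{"translation":[0,0,0],"angular":[0,0,0],"jaw":0},{"translation":[0,0,0],"angular":[0,0,0],"jaw":0},{"translation":[0,0,0],"angular":[0,0,0],"jaw":0}]' && python3 -m creep '[{"translation":[-5,0,0],"angular":[0,0,0],"jaw":0},{"translation":[-12,0,0],"angular":[0,0,0],"jaw":0},{"translation":[-20,0,0],"angular":[0,0,0],"jaw":0},{"translation":[-28,0,0],"angular":[0,0,0],"jaw":0},{"translation":[-36,0,0],"angular":[0,0,0],"jaw":0},{"translation":[-43,0,0],"angular":[0,0,0],"jaw":0},{"translation":[-48,0,0],"angular":[0,0,0],"jaw":0},{"translation":[-50,0,0],"angular":[0,0,0],"jaw":0}]' && python3 -m creep '[{"translation":[-4,0,0],"angular":[0,0,0],"jaw":0},{"translation":[-8,0,0],"angular":[0,0,0],"jaw":0},{"translation":[-12,0,0],"angular":[0,0,0],"jaw":0},{"translation":[-16,0,0],"angular":[0,0,0],"jaw":0},{"translation":[-19,0,0],"angular":[0,0,0],"jaw":0},{"translation":[-22,0,0],"angular":[0,0,0],"jaw":0},{"translation":[-24,0,0],"angular":[0,0,0],"jaw":0},{"translation":[-25,0,0],"angular":[0,0,0],"jaw":0}]'; python3 -c "
from h import *
o=ctrl.get_obs();r=R.from_rotvec(o['orientation']);print(r.inv().apply(o['ft_force']))"
```

```text
t: 12.6
ee_pos: [613.8, 91.1, 54.6]
orientation: [-2.069, -2.361, 0.004]
ft_force: [-5.5, -1.1, 3.9]
width: 17.9
grasp_force: 30.0
t: 13.6
ee_pos: [620.2, 41.9, 54.6]
orientation: [-2.069, -2.36, 0.003]
ft_force: [-6.0, 2.9, 5.1]
width: 18.0
grasp_force: 30.0
t: 14.6
ee_pos: [623.4, 17.5, 54.6]
orientation: [-2.068, -2.36, 0.003]
ft_force: [-5.9, 3.4, 6.2]
width: 17.8
grasp_force: 30.0
[ 4.14781348 -5.41551175 -6.21482833]
```

```bash
python3 -m creep '[{"translation":[-0.6,0,0],"angular":[0,0,0],"jaw":0},{"translation":[-1.2,0,0],"angular":[0,0,0],"jaw":0},{"translation":[-1.8,0,0],"angular":[0,0,0],"jaw":0},{"translation":[-2.4,0,0],"angular":[0,0,0],"jaw":0},{"translation":[-3,0,0],"angular":[0,0,0],"jaw":0},{"translation":[-3.5,0,0],"angular":[0,0,0],"jaw":0},{"translation":[-4,0,0],"angular":[0,0,0],"jaw":0},{"translation":[-4.3,0,0],"angular":[0,0,0],"jaw":0}]'; python3 -c "
from h import *
o=ctrl.get_obs();r=R.from_rotvec(o['orientation']);print(r.inv().apply(o['ft_force']))"; python3 -m creep '[{"translation":[-0.1,0,0],"angular":[0,0,0],"jaw":0},{"translation":[-0.2,0,0],"angular":[0,0,0],"jaw":0},{"translation":[-0.3,0,0],"angular":[0,0,0],"jaw":0},{"translation":[-0.4,0,0],"angular":[0,0,0],"jaw":0},{"translation":[-0.5,0,0],"angular":[0,0,0],"jaw":0},{"translation":[-0.6,0,0],"angular":[0,0,0],"jaw":0},{"translation":[-0.7,0,0],"angular":[0,0,0],"jaw":0},{"translation":[-0.8,0,0],"angular":[0,0,0],"jaw":0}]'; python3 -c "
from h import *
o=ctrl.get_obs();r=R.from_rotvec(o['orientation']);print(r.inv().apply(o['ft_force']))"
```

```text
t: 15.6
ee_pos: [623.5, 16.5, 54.6]
orientation: [-2.067, -2.357, -0.001]
ft_force: [-7.2, 19.6, 5.6]
width: 17.7
grasp_force: 30.0
[20.40068193 -4.61357708 -5.44105113]
t: 16.6
ee_pos: [623.5, 16.4, 54.6]
orientation: [-2.067, -2.357, -0.001]
ft_force: [-8.4, 23.1, 6.1]
width: 17.8
grasp_force: 30.0
[24.02700233 -5.28580613 -5.91122685]
```

```bash
python3 -m creep '[{"translation":[1,0,0],"angular":[0,0,0],"jaw":0},{"translation":[2,0,0],"angular":[0,0,0],"jaw":0.3},{"translation":[2,0,0],"angular":[0,0,0],"jaw":0.5},{"translation":[3,0,0],"angular":[0,0,0],"jaw":0.7},{"translation":[3,0,0],"angular":[0,0,0],"jaw":0.7},{"translation":[3,0,-20],"angular":[0,0,0],"jaw":0.7},{"translation":[3,0,-70],"angular":[0,0,0],"jaw":0.7},{"translation":[3,0,-130],"angular":[0,0,0],"jaw":0.7}]'; python3 -m creep '[{"translation":[-40,0,-25],"angular":[0,0,0],"jaw":0.7},{"translation":[-80,0,-50],"angular":[0,0,0],"jaw":0.7},{"translation":[-130,0,-50],"angular":[0,0,0],"jaw":0.7},{"translation":[-180,0,-50],"angular":[0,0,0],"jaw":0.7},{"translation":[-210,0,-50],"angular":[0,0,0],"jaw":0.7},{"translation":[-220,0,-50],"angular":[0,0,0],"jaw":0.7},{"translation":[-220,0,-50],"angular":[0,0,0],"jaw":0.7},{"translation":[-220,0,-50],"angular":[0,0,0],"jaw":0.7}]'; python3 - <<'E'
from h import *
im,inf=snap('wrist','w4.png')
print(ctrl.look_for('wrist','praline0'))
E
```

```text
t: 17.6
ee_pos: [625.0, 14.7, 186.6]
orientation: [-2.07, -2.362, 0.001]
ft_force: [1.4, -0.1, -0.0]
width: 61.4
grasp_force: 0.0
t: 18.6
ee_pos: [654.4, -202.0, 235.1]
orientation: [-2.069, -2.364, -0.0]
ft_force: [0.2, -0.2, 1.1]
width: 61.6
grasp_force: 0.0
[{'rect': [117.1, 109.3, 159.4, 146.9], 'score': 0.94}, {'rect': [142.5, 0.9, 177.1, 39.2], 'score': 0.9}, {'rect': [286.7, 0.0, 369.0, 168.6], 'score': 0.32}]
```

View pics/w4.png

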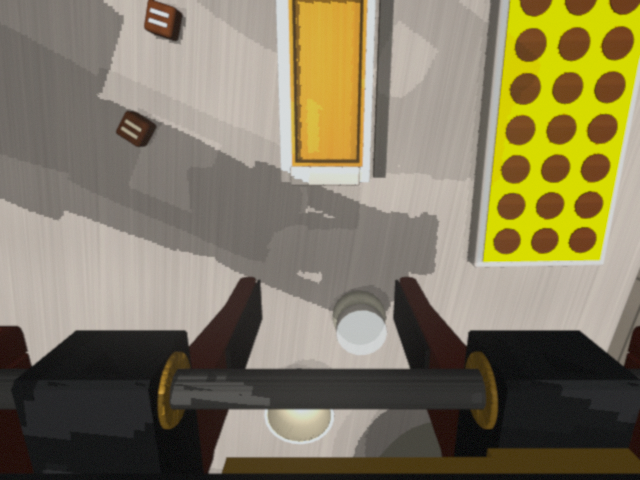

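The wrist view shows the tin's end (row 164) hard against the stop (rows 165–185), so it is clamped. Two pralines are visible at (138,128) and (160,20).

```bash
python3 - <<'E'
from h import *
inf=ctrl.camera_info('wrist'); a=np.radians(97.5); y=np.array([np.cos(a),np.sin(a)])
w=[onplane(inf,*p,47) for p in [(293,164),(362,166)]];print(w,'tin centre',np.mean(w,0)+75*y)
go(573,0,240,90)
E
```

```text
[array([ 617.22364377, -161.26868524]), array([ 679.30720752, -154.74193025])] tin centre [638.47596123 -83.64694314]
shift [211.  -53.9  -5. ] turn [ 0.    -0.    -1.437]
```

```bash
cat >> h.py <<'E'
def pralines(name='wrist',fn=None):
    """centre and yaw (mod 90) of praline tops from stripes seen in brown blobs"""
    im,inf=snap(name,fn); hsv=cv2.cvtColor(im,cv2.COLOR_RGB2HSV)
    out=[]
    for d in ctrl.look_for(name,'praline0'):
        x0,y0,x1,y1=[int(round(v)) for v in d['rect']]
        if d['score']<0.4 or x1-x0>120: continue
        x0,y0=max(x0-3,0),max(y0-3,0); x1+=3;y1+=3
        sub=hsv[y0:y1,x0:x1]; br=cv2.inRange(im[y0:y1,x0:x1],(0,0,0),(130,90,80))
        cs,_=cv2.findContours(br,cv2.RETR_EXTERNAL,cv2.CHAIN_APPROX_NONE)
        if not cs: continue
        hull=np.zeros_like(br); cv2.fillPoly(hull,[cv2.convexHull(max(cs,key=cv2.contourArea))],255)
        hull=cv2.erode(hull,np.ones((3,3)))
        st=((sub[...,1]<110)&(sub[...,2]>110)&(hull>0)).astype(np.uint8)
        n,lab,stats,_=cv2.connectedComponentsWithStats(st); ids=sorted(range(1,n),key=lambda k:-stats[k,4])[:2]
        if len(ids)<2: print('?',d); continue
        pts=[];yaw=0
        for k in ids:
            v,u=np.nonzero(lab==k); q=np.array([onplane(inf,x0+a,y0+b,20) for a,b in zip(u,v)]); pts.append(q.mean(0))
            e=np.linalg.svd(q-q.mean(0),full_matrices=False)[2][0]; yaw=yaw+np.exp(2j*np.arctan2(e[1],e[0]))
        c=np.mean(pts,0); out.append((*c,np.degrees(np.angle(yaw))/2)); 
        b=pts[1]-pts[0]; print(np.round(c,1),'stripe yaw %.0f'%out[-1][2],'across %.0f'%np.degrees(np.arctan2(b[1],b[0])),'gap %.1f'%np.linalg.norm(b),'score %.2f'%d['score'],[x0,y0,x1,y1])
    return out
E
python3 -m creep '[{"translation":[211,-54,-5],"angular":[0,0,-1.437],"jaw":0.7},{"translation":[211,-54,-5],"angular":[0,0,-1.437],"jaw":0.7},{"translation":[211,-54,-5],"angular":[0,0,-1.437],"jaw":0.7},{"translation":[211,-54,-5],"angular":[0,0,-1.437],"jaw":0.7},{"translation":[211,-54,-5],"angular":[0,0,-1.437],"jaw":0.7},{"translation":[211,-54,-5],"angular":[0,0,-1.437],"jaw":0.7},{"translation":[211,-54,-5],"angular":[0,0,-1.437],"jaw":0.7},{"translation":[211,-54,-5],"angular":[0,0,-1.437],"jaw":0.7}]'; python3 -m creep '[{"translation":[0,0,0],"angular":[0,0,0],"jaw":0.7},{"translation":[0,0,0],"angular":[0,0,0],"jaw":0.7},{"translation":[0,0,0],"angular":[0,0,0],"jaw":0.7},{"translation":[0,0,0],"angular":[0,0,0],"jaw":0.7},{"translation":[0,0,0],"angular":[0,0,0],"jaw":0.7},{"translation":[0,0,0],"angular":[0,0,0],"jaw":0.7},{"translation":[0,0,0],"angular":[0,0,0],"jaw":0.7},{"translation":[0,0,0],"angular":[0,0,0],"jaw":0.7}]';  python3 -c "
from h import *
pralines('wrist','w5.png')"
```

```text
t: 19.7
ee_pos: [573.0, -0.3, 239.9]
orientation: [-0.007, 3.142, 0.0]
ft_force: [0.1, 0.2, -0.2]
width: 61.3
grasp_force: 0.0
t: 20.7
ee_pos: [573.2, -1.2, 239.8]
orientation: [0.003, 3.142, -0.0]
ft_force: [0.7, -0.2, 0.5]
width: 61.3
grasp_force: 0.0
[ 459.1 -151.9] stripe yaw -27 across 65 gap 8.0 score 0.93 [149, 63, 194, 109]
[454.6 144.2] stripe yaw 6 across -85 gap 8.2 score 0.81 [456, 62, 497, 98]
[455.4 104.5] stripe yaw -22 across 67 gap 8.1 score 0.70 [417, 60, 463, 101]
[483.9 -53.5] stripe yaw -9 across 83 gap 8.0 score 0.66 [255, 96, 286, 132]
? {'rect': [619.8, 53.3, 637.4, 166.7], 'score': 0.52}
```

View pics/w5.png

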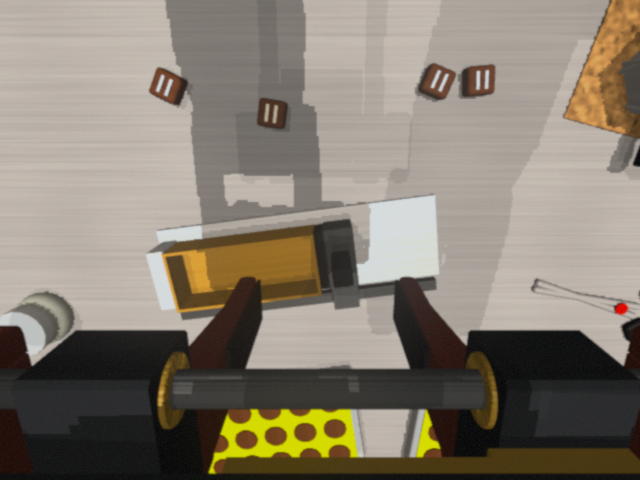

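The wrist view shows all four pralines at (168,85), (272,113), (437,80) and (479,79). The third one has been knocked sideways next to the fourth. The tin is clamped at (240,265).

```bash
python3 -c "
from h import *
go(459,-152,60,65);go(484,-53.5,60,82)"
```

```text
shift [ 113.9 -151.   179.8] turn [ 0.    -0.     0.434]
shift [ 89.1 -52.4 179.8] turn [ 0.    -0.     0.138]
```

```bash
python3 -m creep '[{"translation":[30,-40,40],"angular":[0,0,0.11],"jaw":0.65},{"translation":[60,-80,90],"angular":[0,0,0.25],"jaw":0.65},{"translation":[90,-120,130],"angular":[0,0,0.36],"jaw":0.65},{"translation":[110,-145,165],"angular":[0,0,0.434],"jaw":0.65},{"translation":[114,-151,180],"angular":[0,0,0.434],"jaw":0.65},{"translation":[114,-151,180],"angular":[0,0,0.434],"jaw":0.65},{"translation":[114,-151,180],"angular":[0,0,0.434],"jaw":0.65},{"translation":[114,-151,180],"angular":[0,0,0.434],"jaw":0.65}]' && python3 -m creep '[{"translation":[0,0,20],"angular":[0,0,0],"jaw":0.65},{"translation":[0,0,40],"angular":[0,0,0],"jaw":0.65},{"translation":[0,0,52],"angular":[0,0,0],"jaw":0.65},{"translation":[0,0,56.5],"angular":[0,0,0],"jaw":0.65},{"translation":[0,0,56.5],"angular":[0,0,0],"jaw":0.2},{"translation":[0,0,56.5],"angular":[0,0,0],"jaw":0.2},{"translation":[0,0,56.5],"angular":[0,0,0],"jaw":0.2},{"translation":[0,0,56.5],"angular":[0,0,0],"jaw":0.2}]' && python3 -m creep '[{"translation":[0,0,0],"angular":[0,0,0],"jaw":0.2},{"translation":[0,0,0],"angular":[0,0,0],"jaw":0.2},{"translation":[0,0,-5],"angular":[0,0,0],"jaw":0.2},{"translation":[0,0,-25],"angular":[0,0,0],"jaw":0.2},{"translation":[0,0,-60],"angular":[0,0,0],"jaw":0.2},{"translation":[0,0,-90],"angular":[0,0,0],"jaw":0.2},{"translation":[0,0,-110],"angular":[0,0,0],"jaw":0.2},{"translation":[0,0,-110],"angular":[0,0,0],"jaw":0.2}]'; cat >> h.py <<'E'
S=np.array([639.0,-85.0])
def stand(x,y):
    a=np.radians(7.5); return S+[np.cos(a)*x-np.sin(a)*y,np.sin(a)*x+np.cos(a)*y]
E
python3 -c "
from h import *
print(stand(-14,-36))
go(*stand(-14,-36),113,97.5)"
```

```text
t: 21.8
ee_pos: [460.5, -151.6, 60.9]
orientation: [0.676, 3.065, -0.0]
ft_force: [0.3, 0.2, 0.4]
width: 56.9
grasp_force: 0.0
t: 22.8
ee_pos: [459.2, -152.1, 3.6]
orientation: [0.679, 3.067, -0.0]
ft_force: [0.1, -0.1, 2.7]
width: 25.8
grasp_force: 29.9
t: 23.8
ee_pos: [459.8, -152.3, 114.6]
orientation: [0.679, 3.064, -0.001]
ft_force: [-0.5, -0.1, -0.1]
width: 25.6
grasp_force: 29.9
[ 629.81871486 -122.5193817 ]
shift [-141.5   98.8    2.1] turn [-0.001  0.003 -0.567]
```

```bash
python3 -m creep '[{"translation":[-35,25,0],"angular":[0,0,-0.14],"jaw":0.2},{"translation":[-70,50,0],"angular":[0,0,-0.3],"jaw":0.2},{"translation":[-105,73,0],"angular":[0,0,-0.45],"jaw":0.2},{"translation":[-130,90,0],"angular":[0,0,-0.56],"jaw":0.2},{"translation":[-141,99,0],"angular":[0,0,-0.567],"jaw":0.2},{"translation":[-141,99,2],"angular":[0,0,-0.567],"jaw":0.2},{"translation":[-141,99,2],"angular":[0,0,-0.567],"jaw":0.2},{"translation":[-141,99,2],"angular":[0,0,-0.567],"jaw":0.2}]' && python3 -m creep '[{"translation":[0,0,20],"angular":[0,0,0],"jaw":0.2},{"translation":[0,0,45],"angular":[0,0,0],"jaw":0.2},{"translation":[0,0,70],"angular":[0,0,0],"jaw":0.2},{"translation":[0,0,86],"angular":[0,0,0],"jaw":0.2},{"translation":[0,0,91],"angular":[0,0,0],"jaw":0.2},{"translation":[0,0,91],"angular":[0,0,0],"jaw":0.2},{"translation":[0,0,91],"angular":[0,0,0],"jaw":0.4},{"translation":[0,0,91],"angular":[0,0,0],"jaw":0.4}]' && python3 -m creep '[{"translation":[0,0,0],"angular":[0,0,0],"jaw":0.4},{"translation":[0,0,0],"angular":[0,0,0],"jaw":0.4},{"translation":[0,0,-15],"angular":[0,0,0],"jaw":0.4},{"translation":[0,0,-50],"angular":[0,0,0],"jaw":0.4},{"translation":[0,0,-85],"angular":[0,0,0],"jaw":0.65},{"translation":[0,0,-110],"angular":[0,0,0],"jaw":0.65},{"translation":[0,0,-110],"angular":[0,0,0],"jaw":0.65},{"translation":[0,0,-110],"angular":[0,0,0],"jaw":0.65}]'; python3 -c "
from h import *
pralines('wrist')
go(484,-53.5,60,82)"
```

```text
t: 24.8
ee_pos: [627.5, -122.0, 111.2]
orientation: [0.204, -3.134, -0.0]
ft_force: [-0.8, -0.8, -0.5]
width: 25.6
grasp_force: 29.9
t: 25.8
ee_pos: [629.2, -121.9, 21.1]
orientation: [-0.206, 3.133, -0.001]
ft_force: [-0.5, 0.4, 0.2]
width: 34.6
grasp_force: 0.0
t: 26.8
ee_pos: [628.1, -121.7, 129.8]
orientation: [0.206, -3.134, -0.0]
ft_force: [-0.6, 0.5, -1.0]
width: 57.3
grasp_force: 0.0
[ 631.8 -120.1] stripe yaw 6 across -84 gap 8.2 score 0.94 [305, 221, 350, 259]
[483.8 -53.4] stripe yaw -10 across 81 gap 8.0 score 0.69 [427, 9, 484, 67]
shift [133.4  86.3  69.3] turn [ 0.    -0.002  0.271]
```

```bash
python3 -m creep '[{"translation":[35,22,0],"angular":[0,0,0.1],"jaw":0.65},{"translation":[70,45,0],"angular":[0,0,0.2],"jaw":0.65},{"translation":[105,68,20],"angular":[0,0,0.27],"jaw":0.65},{"translation":[128,82,45],"angular":[0,0,0.27],"jaw":0.65},{"translation":[133,86,69],"angular":[0,0,0.27],"jaw":0.65},{"translation":[133,86,69],"angular":[0,0,0.27],"jaw":0.65},{"translation":[133,86,69],"angular":[0,0,0.27],"jaw":0.65},{"translation":[133,86,69],"angular":[0,0,0.27],"jaw":0.65}]' && python3 -m creep '[{"translation":[0,0,20],"angular":[0,0,0],"jaw":0.65},{"translation":[0,0,40],"angular":[0,0,0],"jaw":0.65},{"translation":[0,0,52],"angular":[0,0,0],"jaw":0.65},{"translation":[0,0,57],"angular":[0,0,0],"jaw":0.65},{"translation":[0,0,57],"angular":[0,0,0],"jaw":0.2},{"translation":[0,0,57],"angular":[0,0,0],"jaw":0.2},{"translation":[0,0,57],"angular":[0,0,0],"jaw":0.2},{"translation":[0,0,57],"angular":[0,0,0],"jaw":0.2}]' && python3 -m creep '[{"translation":[0,0,0],"angular":[0,0,0],"jaw":0.2},{"translation":[0,0,0],"angular":[0,0,0],"jaw":0.2},{"translation":[0,0,-5],"angular":[0,0,0],"jaw":0.2},{"translation":[0,0,-25],"angular":[0,0,0],"jaw":0.2},{"translation":[0,0,-60],"angular":[0,0,0],"jaw":0.2},{"translation":[0,0,-90],"angular":[0,0,0],"jaw":0.2},{"translation":[0,0,-110],"angular":[0,0,0],"jaw":0.2},{"translation":[0,0,-110],"angular":[0,0,0],"jaw":0.2}]'; python3 -c "
from h import *
go(*stand(-14,34),113,97.5)"
```

```text
t: 27.9
ee_pos: [486.5, -54.2, 61.9]
orientation: [0.218, 3.132, -0.0]
ft_force: [-0.2, 0.5, -0.9]
width: 57.0
grasp_force: 0.0
t: 28.9
ee_pos: [485.7, -53.9, 4.7]
orientation: [0.218, 3.133, -0.0]
ft_force: [-0.6, 0.8, 4.2]
width: 25.7
grasp_force: 30.0
t: 29.9
ee_pos: [486.4, -54.1, 115.6]
orientation: [0.218, 3.131, -0.0]
ft_force: [-0.4, -1.2, 0.5]
width: 26.0
grasp_force: 30.0
shift [-132.9   19.5    3. ] turn [-0.     0.003 -0.27 ]
```

```bash
python3 -m creep '[{"translation":[-35,5,0],"angular":[0,0,-0.1],"jaw":0.2},{"translation":[-70,10,0],"angular":[0,0,-0.2],"jaw":0.2},{"translation":[-105,15,0],"angular":[0,0,-0.27],"jaw":0.2},{"translation":[-125,19,0],"angular":[0,0,-0.27],"jaw":0.2},{"translation":[-133,19.5,3],"angular":[0,0,-0.27],"jaw":0.2},{"translation":[-133,19.5,3],"angular":[0,0,-0.27],"jaw":0.2},{"translation":[-133,19.5,3],"angular":[0,0,-0.27],"jaw":0.2},{"translation":[-133,19.5,3],"angular":[0,0,-0.27],"jaw":0.2}]' && python3 -m creep '[{"translation":[0,0,20],"angular":[0,0,0],"jaw":0.2},{"translation":[0,0,45],"angular":[0,0,0],"jaw":0.2},{"translation":[0,0,70],"angular":[0,0,0],"jaw":0.2},{"translation":[0,0,84],"angular":[0,0,0],"jaw":0.2},{"translation":[0,0,89],"angular":[0,0,0],"jaw":0.2},{"translation":[0,0,89],"angular":[0,0,0],"jaw":0.2},{"translation":[0,0,89],"angular":[0,0,0],"jaw":0.4},{"translation":[0,0,89],"angular":[0,0,0],"jaw":0.4}]' && python3 -m creep '[{"translation":[0,0,0],"angular":[0,0,0],"jaw":0.4},{"translation":[0,0,0],"angular":[0,0,0],"jaw":0.4},{"translation":[0,0,-15],"angular":[0,0,0],"jaw":0.4},{"translation":[0,0,-50],"angular":[0,0,0],"jaw":0.4},{"translation":[0,0,-85],"angular":[0,0,0],"jaw":0.65},{"translation":[0,0,-110],"angular":[0,0,0],"jaw":0.65},{"translation":[0,0,-110],"angular":[0,0,0],"jaw":0.65},{"translation":[0,0,-110],"angular":[0,0,0],"jaw":0.65}]'; python3 -c "
from h import *
pralines('wrist')
go(455.4,104.5,130,-22)"
```

```text
t: 30.9
ee_pos: [619.2, -53.0, 111.3]
orientation: [0.206, -3.134, -0.0]
ft_force: [-0.1, 0.2, 0.8]
width: 25.8
grasp_force: 30.0
t: 31.9
ee_pos: [620.1, -53.0, 22.9]
orientation: [-0.206, 3.134, -0.0]
ft_force: [0.3, -0.4, -1.1]
width: 35.0
grasp_force: 0.0
t: 32.9
ee_pos: [619.4, -53.0, 131.9]
orientation: [0.206, -3.134, -0.0]
ft_force: [-0.4, 0.3, 0.0]
width: 56.5
grasp_force: 0.0
[620.3 -51.5] stripe yaw 7 across 96 gap 8.3 score 0.87 [307, 223, 346, 255]
[ 631.9 -122.4] stripe yaw 6 across -82 gap 8.3 score 0.85 [211, 219, 258, 258]
[460.8 107.7] stripe yaw -21 across -136 gap 19.5 score 0.70 [556, 0, 631, 58]
[454.4 117.8] stripe yaw -43 across -12 gap 12.7 score 0.66 [614, 8, 641, 58]
[637.9  44.4] stripe yaw 19 across 24 gap 35.2 score 0.55 [379, 201, 455, 306]
shift [141.6 177.5   1.4] turn [-2.000e-03 -2.000e-03  2.086e+00]
```

```bash
python3 -m creep '[{"translation":[35,44,0],"angular":[0,0,0.18],"jaw":0.65},{"translation":[70,88,0],"angular":[0,0,0.36],"jaw":0.65},{"translation":[105,130,0],"angular":[0,0,0.54],"jaw":0.65},{"translation":[130,165,0],"angular":[0,0,0.72],"jaw":0.65},{"translation":[141,177,0],"angular":[0,0,0.9],"jaw":0.65},{"translation":[141,177,0],"angular":[0,0,1.08],"jaw":0.65},{"translation":[141,177,0],"angular":[0,0,1.26],"jaw":0.65},{"translation":[141,177,0],"angular":[0,0,1.44],"jaw":0.65}]' && python3 -m creep '[{"translation":[0,0,0],"angular":[0,0,0.18],"jaw":0.65},{"translation":[0,0,0],"angular":[0,0,0.36],"jaw":0.65},{"translation":[0,0,0],"angular":[0,0,0.54],"jaw":0.65},{"translation":[0,0,0],"angular":[0,0,0.646],"jaw":0.65},{"translation":[0,0,0],"angular":[0,0,0.646],"jaw":0.65},{"translation":[0,0,0],"angular":[0,0,0.646],"jaw":0.65},{"translation":[0,0,0],"angular":[0,0,0.646],"jaw":0.65},{"translation":[0,0,0],"angular":[0,0,0.646],"jaw":0.65}]'; python3 -c "
from h import *
p=pralines('wrist')
c=min(p,key=lambda q:np.hypot(q[0]-455,q[1]-104)); print(c)
go(c[0],c[1],60,-22)"
```

```text
t: 34.0
ee_pos: [456.2, 104.0, 131.3]
orientation: [-1.918, -2.486, 0.002]
ft_force: [0.5, 0.7, 0.1]
width: 57.3
grasp_force: 0.0
t: 35.0
ee_pos: [456.9, 104.0, 132.2]
orientation: [2.604, 1.757, -0.0]
ft_force: [-0.1, 0.3, -0.4]
width: 57.4
grasp_force: 0.0
[454.6 143.8] stripe yaw 5 across -85 gap 8.1 score 0.68 [281, 160, 333, 210]
[623.5 -58.5] stripe yaw 7 across -71 gap 8.3 score 0.57 [574, 315, 610, 353]
[455.4 104.2] stripe yaw -21 across 68 gap 8.0 score 0.55 [307, 210, 350, 255]
(np.float64(455.41223915640956), np.float64(104.20180393978515), np.float64(-21.139256460588083))
shift [-0.4 -1.5 72.3] turn [0. 0. 0.]
```

```bash
python3 -m creep '[{"translation":[0,-1.5,35],"angular":[0,0,0],"jaw":0.6},{"translation":[0,-1.5,70],"angular":[0,0,0],"jaw":0.6},{"translation":[0,-1.5,100],"angular":[0,0,0],"jaw":0.6},{"translation":[0,-1.5,122],"angular":[0,0,0],"jaw":0.6},{"translation":[0,-1.5,128.5],"angular":[0,0,0],"jaw":0.6},{"translation":[0,-1.5,128.5],"angular":[0,0,0],"jaw":0.2},{"translation":[0,-1.5,128.5],"angular":[0,0,0],"jaw":0.2},{"translation":[0,-1.5,128.5],"angular":[0,0,0],"jaw":0.2}]' && python3 -m creep '[{"translation":[0,0,0],"angular":[0,0,0],"jaw":0.2},{"translation":[0,0,0],"angular":[0,0,0],"jaw":0.2},{"translation":[0,0,-5],"angular":[0,0,0],"jaw":0.2},{"translation":[0,0,-25],"angular":[0,0,0],"jaw":0.2},{"translation":[0,0,-60],"angular":[0,0,0],"jaw":0.2},{"translation":[0,0,-90],"angular":[0,0,0],"jaw":0.2},{"translation":[0,0,-110],"angular":[0,0,0],"jaw":0.2},{"translation":[0,0,-110],"angular":[0,0,0],"jaw":0.2}]'; python3 -c "
from h import *
go(*stand(15,-36),113,-82.5)"
```

```text
t: 36.1
ee_pos: [456.1, 104.7, 4.6]
orientation: [2.604, 1.756, 0.002]
ft_force: [0.8, 0.5, 0.7]
width: 26.2
grasp_force: 0.1
t: 37.1
ee_pos: [456.5, 104.8, 115.2]
orientation: [2.603, 1.756, 0.005]
ft_force: [-0.2, -0.3, -0.7]
width: 25.7
grasp_force: 30.0
shift [-131.6  271.1    2.7] turn [ 0.002 -0.003  1.056]
```

```bash
python3 -m creep '[{"translation":[-20,41,0],"angular":[0,0,0.16],"jaw":0.2},{"translation":[-42,86,0],"angular":[0,0,0.33],"jaw":0.2},{"translation":[-64,132,0],"angular":[0,0,0.5],"jaw":0.2},{"translation":[-86,178,0],"angular":[0,0,0.67],"jaw":0.2},{"translation":[-108,223,0],"angular":[0,0,0.84],"jaw":0.2},{"translation":[-125,258,0],"angular":[0,0,1],"jaw":0.2},{"translation":[-131.6,271,2.7],"angular":[0,0,1.056],"jaw":0.2},{"translation":[-131.6,271,2.7],"angular":[0,0,1.056],"jaw":0.2}]' && python3 -m creep '[{"translation":[0,0,0],"angular":[0,0,0],"jaw":0.2},{"translation":[0,0,20],"angular":[0,0,0],"jaw":0.2},{"translation":[0,0,45],"angular":[0,0,0],"jaw":0.2},{"translation":[0,0,70],"angular":[0,0,0],"jaw":0.2},{"translation":[0,0,84],"angular":[0,0,0],"jaw":0.2},{"translation":[0,0,89],"angular":[0,0,0],"jaw":0.2},{"translation":[0,0,89],"angular":[0,0,0],"jaw":0.4},{"translation":[0,0,89],"angular":[0,0,0],"jaw":0.4}]' && python3 -m creep '[{"translation":[0,0,0],"angular":[0,0,0],"jaw":0.4},{"translation":[0,0,0],"angular":[0,0,0],"jaw":0.4},{"translation":[0,0,-15],"angular":[0,0,0],"jaw":0.4},{"translation":[0,0,-50],"angular":[0,0,0],"jaw":0.4},{"translation":[0,0,-85],"angular":[0,0,0],"jaw":0.65},{"translation":[0,0,-110],"angular":[0,0,0],"jaw":0.65},{"translation":[0,0,-110],"angular":[0,0,0],"jaw":0.65},{"translation":[0,0,-110],"angular":[0,0,0],"jaw":0.65}]'; python3 -c "
from h import *
print([np.round(d['rect']) for d in (snap('scene'),ctrl.look_for('scene','praline0'))[1]])
go(454.5,144,130,-85)"
```

```text
t: 38.1
ee_pos: [656.9, -119.6, 109.1]
orientation: [-3.134, -0.204, 0.003]
ft_force: [-0.4, 0.0, 0.4]
width: 25.8
grasp_force: 30.0
t: 39.1
ee_pos: [657.0, -118.6, 21.5]
orientation: [-3.135, -0.206, 0.001]
ft_force: [0.3, -0.2, -0.3]
width: 34.8
grasp_force: 0.0
t: 40.1
ee_pos: [657.0, -118.9, 131.6]
orientation: [-3.135, -0.205, 0.001]
ft_force: [-0.4, -0.6, 0.4]
width: 57.1
grasp_force: 0.0
[array([284., 251., 299., 266.]), array([265., 229., 279., 247.]), array([410., 321., 490., 378.]), array([392., 289., 404., 301.]), array([258., 230., 271., 249.])]
shift [-166.1 -286.9    1.3] turn [-0.001  0.002  0.043]
```

```bash
python3 -m creep '[{"translation":[-22,-40,0],"angular":[0,0,0.01],"jaw":0.65},{"translation":[-50,-87,0],"angular":[0,0,0.02],"jaw":0.65},{"translation":[-80,-138,0],"angular":[0,0,0.043],"jaw":0.65},{"translation":[-110,-190,0],"angular":[0,0,0.043],"jaw":0.65},{"translation":[-138,-240,0],"angular":[0,0,0.043],"jaw":0.65},{"translation":[-160,-275,0],"angular":[0,0,0.043],"jaw":0.65},{"translation":[-166,-287,0],"angular":[0,0,0.043],"jaw":0.65},{"translation":[-166,-287,0],"angular":[0,0,0.043],"jaw":0.65}]'; python3 -c "
from h import *
p=pralines('wrist')
c=min(p,key=lambda q:np.hypot(q[0]-455,q[1]-144)); print(c)
go(c[0],c[1],60,-85)"
```

```text
t: 41.2
ee_pos: [455.5, 144.2, 131.7]
orientation: [3.138, 0.14, -0.001]
ft_force: [-0.3, -0.2, -0.0]
width: 56.9
grasp_force: 0.0
[454.9 143.7] stripe yaw 4 across 95 gap 8.0 score 0.85 [307, 207, 350, 253]
? {'rect': [630.9, 0.7, 634.0, 29.0], 'score': 0.48}
(np.float64(454.92658767184713), np.float64(143.72105449016726), np.float64(3.5064789690493368))
shift [-1.4 -0.5 71.9] turn [ 0. -0.  0.]
```

```bash
python3 -m creep '[{"translation":[-1,0,35],"angular":[0,0,0],"jaw":0.6},{"translation":[-1,0,70],"angular":[0,0,0],"jaw":0.6},{"translation":[-1,0,100],"angular":[0,0,0],"jaw":0.6},{"translation":[-1,0,122],"angular":[0,0,0],"jaw":0.6},{"translation":[-1,0,128.5],"angular":[0,0,0],"jaw":0.6},{"translation":[-1,0,128.5],"angular":[0,0,0],"jaw":0.2},{"translation":[-1,0,128.5],"angular":[0,0,0],"jaw":0.2},{"translation":[-1,0,128.5],"angular":[0,0,0],"jaw":0.2}]' && python3 -m creep '[{"translation":[0,0,0],"angular":[0,0,0],"jaw":0.2},{"translation":[0,0,0],"angular":[0,0,0],"jaw":0.2},{"translation":[0,0,-5],"angular":[0,0,0],"jaw":0.2},{"translation":[0,0,-25],"angular":[0,0,0],"jaw":0.2},{"translation":[0,0,-60],"angular":[0,0,0],"jaw":0.2},{"translation":[0,0,-90],"angular":[0,0,0],"jaw":0.2},{"translation":[0,0,-110],"angular":[0,0,0],"jaw":0.2},{"translation":[0,0,-110],"angular":[0,0,0],"jaw":0.2}]'; python3 -c "
from h import *
go(*stand(15,33),116,-82.5)"
```

```text
t: 42.3
ee_pos: [455.1, 144.0, 4.4]
orientation: [-3.138, -0.138, -0.002]
ft_force: [0.5, 0.7, 1.0]
width: 26.1
grasp_force: 0.1
t: 43.3
ee_pos: [455.4, 144.2, 115.0]
orientation: [-3.138, -0.138, -0.005]
ft_force: [0.8, -0.8, -0.8]
width: 25.9
grasp_force: 30.0
shift [176.4 210.8  -0.6] turn [-0.001 -0.003 -0.043]
```

```bash
python3 -m creep '[{"translation":[26,31,0],"angular":[0,0,0],"jaw":0.2},{"translation":[56,67,0],"angular":[0,0,0],"jaw":0.2},{"translation":[86,103,0],"angular":[0,0,-0.043],"jaw":0.2},{"translation":[116,139,0],"angular":[0,0,-0.043],"jaw":0.2},{"translation":[146,175,0],"angular":[0,0,-0.043],"jaw":0.2},{"translation":[168,200,0],"angular":[0,0,-0.043],"jaw":0.2},{"translation":[176.4,211,0],"angular":[0,0,-0.043],"jaw":0.2},{"translation":[176.4,211,0],"angular":[0,0,-0.043],"jaw":0.2}]' && python3 -m creep '[{"translation":[0,0,0],"angular":[0,0,0],"jaw":0.2},{"translation":[0,0,20],"angular":[0,0,0],"jaw":0.2},{"translation":[0,0,45],"angular":[0,0,0],"jaw":0.2},{"translation":[0,0,70],"angular":[0,0,0],"jaw":0.2},{"translation":[0,0,86],"angular":[0,0,0],"jaw":0.2},{"translation":[0,0,92],"angular":[0,0,0],"jaw":0.2},{"translation":[0,0,92],"angular":[0,0,0],"jaw":0.4},{"translation":[0,0,92],"angular":[0,0,0],"jaw":0.4}]' && python3 -m creep '[{"translation":[0,0,0],"angular":[0,0,0],"jaw":0.4},{"translation":[0,0,0],"angular":[0,0,0],"jaw":0.4},{"translation":[0,0,-15],"angular":[0,0,0],"jaw":0.4},{"translation":[0,0,-50],"angular":[0,0,0],"jaw":0.4},{"translation":[0,0,-85],"angular":[0,0,0],"jaw":0.65},{"translation":[0,0,-120],"angular":[0,0,0],"jaw":0.65},{"translation":[0,0,-160],"angular":[0,0,0],"jaw":0.65},{"translation":[0,0,-180],"angular":[0,0,0],"jaw":0.65}]'; python3 -c "
from h import *
pralines('wrist','w6.png')
go(454.5,144,130,-85)"
```

```text
t: 44.3
ee_pos: [648.0, -51.0, 112.4]
orientation: [-3.135, -0.204, 0.003]
ft_force: [1.3, 0.3, -1.1]
width: 25.7
grasp_force: 30.0
t: 45.3
ee_pos: [649.4, -50.9, 22.4]
orientation: [3.135, 0.205, 0.002]
ft_force: [-0.1, -0.2, -0.9]
width: 35.2
grasp_force: 0.0
t: 46.3
ee_pos: [649.8, -51.0, 205.0]
orientation: [3.134, 0.205, 0.007]
ft_force: [0.1, -0.0, 0.1]
width: 56.9
grasp_force: 0.0
[ 654.9 -121.5] stripe yaw -83 across 11 gap 8.6 score 0.96 [384, 202, 425, 239]
[644.8 -49.5] stripe yaw 8 across 98 gap 8.4 score 0.94 [309, 201, 341, 235]
[614.9 -51.8] stripe yaw 7 across 97 gap 8.1 score 0.86 [310, 230, 341, 259]
[ 626.3 -122.4] stripe yaw 7 across 97 gap 8.2 score 0.85 [382, 225, 416, 265]
shift [-168.8 -218.9   73.4] turn [ 0.001 -0.005  0.044]
```

View pics/w6.png

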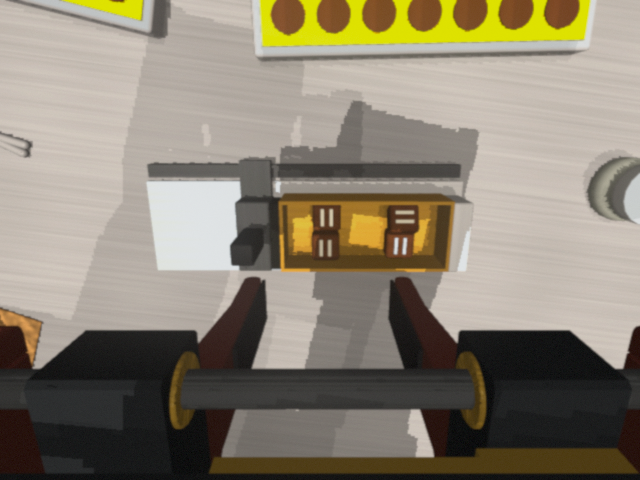

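All four pralines lie in the clamped tin, at (326,217), (326,245), (403,219) and (400,244). Next I'll look at the jug from above its handle.

```bash
python3 -m creep '[{"translation":[0,0,-20],"angular":[0.15,0,0],"jaw":0.65},{"translation":[0,0,-40],"angular":[0.3,0,0],"jaw":0.65},{"translation":[0,0,-40],"angular":[0.3,0,0],"jaw":0.65},{"translation":[0,0,-40],"angular":[0.3,0,0],"jaw":0.65},{"translation":[0,0,-40],"angular":[0.3,0,0],"jaw":0.65},{"translation":[0,0,-40],"angular":[0.3,0,0],"jaw":0.65},{"translation":[0,0,-40],"angular":[0.3,0,0],"jaw":0.65},{"translation":[0,0,-40],"angular":[0.3,0,0],"jaw":0.65}]'; python3 -c "
from h import *
o=ctrl.get_obs();print(np.round(o['qpos'],3),R.from_rotvec(o['orientation']).as_matrix()[:,2])
go(530,302,240,80)"
```

```text
t: 47.4
ee_pos: [648.7, -50.6, 241.6]
orientation: [-2.836, -0.186, 0.028]
ft_force: [-0.5, 0.0, -0.6]
width: 57.4
grasp_force: 0.0
[-0.228  0.492  1.505  0.294  1.265  1.105] [-0.03860085  0.29275825 -0.95540703]
shift [ -71.5 -348.3  109.3] turn [-0.065 -0.424 -2.807]
```

```bash
python3 -c "
from h import *
go(415,326,260,-102.6)"
```

```text
shift [-182.4 -391.4  101.7] turn [-0.297  0.053  0.348]
```

```bash
python3 -m creep '[{"translation":[-23,-49,0],"angular":[-0.15,0.02,0.17],"jaw":0.65},{"translation":[-46,-98,20],"angular":[-0.297,0.053,0.348],"jaw":0.65},{"translation":[-70,-150,38],"angular":[-0.297,0.053,0.348],"jaw":0.65},{"translation":[-94,-203,52],"angular":[-0.297,0.053,0.348],"jaw":0.65},{"translation":[-120,-257,66],"angular":[-0.297,0.053,0.348],"jaw":0.65},{"translation":[-145,-311,80],"angular":[-0.297,0.053,0.348],"jaw":0.65},{"translation":[-170,-365,94],"angular":[-0.297,0.053,0.348],"jaw":0.65},{"translation":[-182.4,-391.4,101.7],"angular":[-0.297,0.053,0.348],"jaw":0.65}]' && python3 -m creep '[{"translation":[0,0,0],"angular":[0,0,0],"jaw":0.65},{"translation":[0,0,0],"angular":[0,0,0],"jaw":0.65},{"translation":[0,0,0],"angular":[0,0,0],"jaw":0.65},{"translation":[0,0,0],"angular":[0,0,0],"jaw":0.65},{"translation":[0,0,0],"angular":[0,0,0],"jaw":0.65},{"translation":[0,0,0],"angular":[0,0,0],"jaw":0.65},{"translation":[0,0,0],"angular":[0,0,0],"jaw":0.65},{"translation":[0,0,0],"angular":[0,0,0],"jaw":0.65}]'; python3 -c "
from h import *
snap('wrist','w7.png'); print(ctrl.get_obs()['qpos'].round(3)); [print(n,ctrl.look_for('wrist',n)[:2]) for n in ['jug','handle','nut0']]"
```

```text
t: 48.4
ee_pos: [413.5, 328.2, 260.6]
orientation: [-3.122, 0.341, -0.001]
ft_force: [0.1, -0.6, -0.3]
width: 56.7
grasp_force: 0.0
t: 49.4
ee_pos: [415.1, 325.9, 260.1]
orientation: [3.123, -0.345, 0.001]
ft_force: [0.8, -1.0, -0.1]
width: 57.3
grasp_force: 0.0
[ 0.643  0.236  1.809 -0.     1.097  2.434]
jug [{'rect': [271.7, 71.6, 378.6, 245.4], 'score': 0.81}, {'rect': [328.9, 142.6, 341.3, 160.3], 'score': 0.35}]
handle [{'rect': [269.4, 71.3, 379.0, 249.6], 'score': 0.62}]
nut0 [{'rect': [337.6, 162.9, 351.8, 178.7], 'score': 0.79}, {'rect': [299.3, 164.0, 320.9, 183.6], 'score': 0.74}]
```

View pics/w7.png

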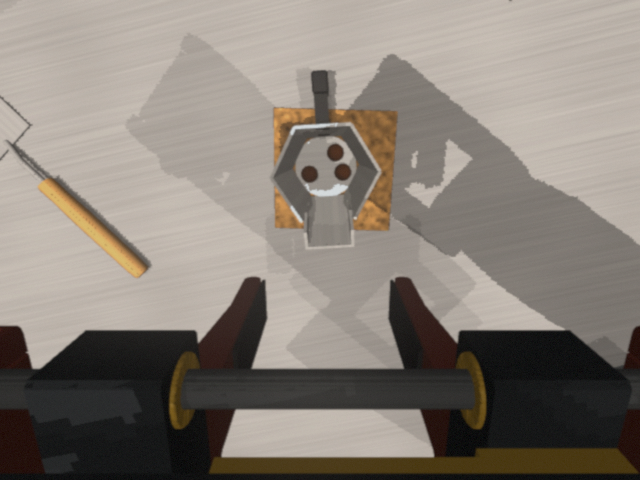

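The wrist view shows the jug with three nuts. The handle bar's top is at (320,78), the lip corners at (306,248) and (354,244), and the left and right rim corners at (272,175) and (380,173).

```bash
python3 - <<'E'
from h import *
np.set_printoptions(precision=1,suppress=True)
inf=ctrl.camera_info('wrist')
P=lambda u,v,z:onplane(inf,u,v,z)
lip=(P(305.5,248.5,79)+P(354,244.5,79))/2; rim=(P(272.5,175,76)+P(380,173,76))/2; back=(P(290.5,126.5,76)+P(350,123.5,76))/2
hd=P(320,78,78)
print(lip,rim,back,hd,np.linalg.norm(lip-rim),np.linalg.norm(hd-rim),np.linalg.norm(back-rim))
for a,b in [(hd,lip),(hd,rim),(back,lip),(back,rim)]:
    d=b-a;print(np.degrees(np.arctan2(d[1],d[0])))
w=P(272.5,175,76)-P(380,173,76);print('w',np.linalg.norm(w),np.degrees(np.arctan2(w[1],w[0])))
m=[P(275,109,3),P(397,112,3),P(390,231,3),P(276,227,3)];print(np.mean(m,0))
E
```

```text
[382.3 332.2] [449.  320.6] [491.4 316.5] [528.2 308.2] 67.65363368061455 80.1911044656235 42.639032787942526
170.6502581657807
171.06019369423842
171.7886331749178
174.36633839961524
w 96.81261915955383 78.46517733557306
[440.1 313.6]
```

```bash
python3 -c "
from h import *
go(526,308.4,130,-99)"
```

```text
shift [112.   -7.1 130.1] turn [ 0.    -0.    -0.063]
```

```bash
python3 -m creep '[{"translation":[30,-2,0],"angular":[0,0,-0.03],"jaw":0.6},{"translation":[65,-4,30],"angular":[0,0,-0.063],"jaw":0.6},{"translation":[95,-6,65],"angular":[0,0,-0.063],"jaw":0.6},{"translation":[110,-7,100],"angular":[0,0,-0.063],"jaw":0.6},{"translation":[112,-7,130],"angular":[0,0,-0.063],"jaw":0.6},{"translation":[112,-7,130],"angular":[0,0,-0.063],"jaw":0.6},{"translation":[112,-7,130],"angular":[0,0,-0.063],"jaw":0.6},{"translation":[112,-7,130],"angular":[0,0,-0.063],"jaw":0.6}]'; python3 -c "
from h import *
import sys
im,inf=snap('wrist','w8.png'); cv2.imwrite('pics/w8c.png',cv2.imread('pics/w8.png')[60:400,160:500]); print(ctrl.get_obs()['qpos'].round(3)); print(proj(inf,[526,308.4,78]),[proj(inf,[526+9*a,308.4+7*b,78]).round() for a in (-1,1) for b in (-1,1)])
go(526,308.4,39,-99)"
```

```text
t: 50.6
ee_pos: [526.7, 308.9, 131.8]
orientation: [-3.131, 0.246, -0.004]
ft_force: [-1.0, -0.3, -0.0]
width: 52.7
grasp_force: 0.0
[ 0.511  0.514  1.725 -0.     0.9    2.239]
[330.52590496 259.65406085] [array([344., 272.]), array([321., 275.]), array([340., 244.]), array([317., 247.])]
shift [-0.8  0.7 92.7] turn [-0.002 -0.002  0.   ]
```

View pics/w8c.png

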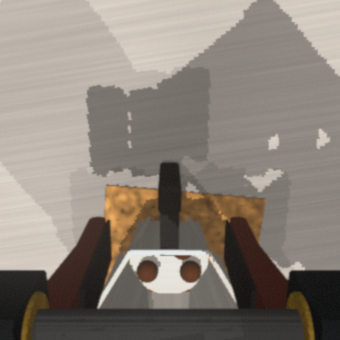

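The crop shows the handle bar at about (170,165–215) centred between the fingers, which matches the projection. I'll descend and grip.

```bash
python3 -m creep '[{"translation":[-0.5,0.5,15],"angular":[0,0,0],"jaw":0.6},{"translation":[-0.5,0.5,35],"angular":[0,0,0],"jaw":0.6},{"translation":[-0.5,0.5,55],"angular":[0,0,0],"jaw":0.6},{"translation":[-0.5,0.5,75],"angular":[0,0,0],"jaw":0.6},{"translation":[-0.5,0.5,87],"angular":[0,0,0],"jaw":0.6},{"translation":[-0.5,0.5,92],"angular":[0,0,0],"jaw":0.6},{"translation":[-0.5,0.5,92],"angular":[0,0,0],"jaw":0.6},{"translation":[-0.5,0.5,92],"angular":[0,0,0],"jaw":0.4}]' && python3 -m creep '[{"translation":[0,0,0],"angular":[0,0,0],"jaw":0.2},{"translation":[0,0,0],"angular":[0,0,0],"jaw":0},{"translation":[0,0,0],"angular":[0,0,0],"jaw":0},{"translation":[0,0,0],"angular":[0,0,0],"jaw":0},{"translation":[0,0,0],"angular":[0,0,0],"jaw":0},{"translation":[0,0,0],"angular":[0,0,0],"jaw":0},{"translation":[0,0,0],"angular":[0,0,0],"jaw":0},{"translation":[0,0,0],"angular":[0,0,0],"jaw":0}]'
```

```text
t: 51.65
ee_pos: [526.0, 308.1, 38.8]
orientation: [-3.131, 0.246, -0.002]
ft_force: [-0.1, -0.5, -0.0]
width: 46.0
grasp_force: 0.0
t: 52.65
ee_pos: [525.6, 307.9, 38.3]
orientation: [-3.132, 0.246, -0.001]
ft_force: [0.4, -0.2, 3.0]
width: 13.8
grasp_force: 30.0
```

```bash
python3 -m creep '[{"translation":[0,0,-3],"angular":[0,0,0],"jaw":0},{"translation":[0,0,-12],"angular":[0,0,0],"jaw":0},{"translation":[0,0,-27],"angular":[0,0,0],"jaw":0},{"translation":[0,0,-47],"angular":[0,0,0],"jaw":0},{"translation":[0,0,-70],"angular":[0,0,0],"jaw":0},{"translation":[0,0,-95],"angular":[0,0,0],"jaw":0},{"translation":[0,0,-115],"angular":[0,0,0],"jaw":0},{"translation":[0,0,-122],"angular":[0,0,0],"jaw":0}]'; python3 -c "
from h import *
go(*stand(0,140),160,7.5)
snap('wrist','w9.png'); snap('side','sd9.png')
a=cv2.imread('pics/w9.png')[160:,160:500];b=cv2.imread('pics/sd9.png')[80:240,200:350]
cv2.imwrite('pics/m9.png',np.hstack([a,cv2.resize(b,(300,320))]))"
```

```text
t: 53.65
ee_pos: [526.3, 308.3, 162.7]
orientation: [-3.13, 0.246, -0.005]
ft_force: [-1.0, -0.7, -1.0]
width: 13.5
grasp_force: 30.0
shift [133.  236.7   2.7] turn [ 0.002 -0.004 -1.859]
```

View pics/m9.png

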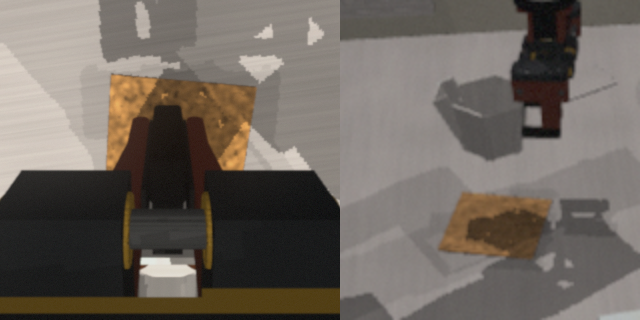

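The jug is held and hangs upright. Next I'll carry it while turning its spout toward the tin.

```bash
python3 -m creep '[{"translation":[5,9,0],"angular":[0,0,-0.06],"jaw":0},{"translation":[16,28,0],"angular":[0,0,-0.18],"jaw":0},{"translation":[29,51,0],"angular":[0,0,-0.33],"jaw":0},{"translation":[42,75,0],"angular":[0,0,-0.48],"jaw":0},{"translation":[55,98,0],"angular":[0,0,-0.63],"jaw":0},{"translation":[68,121,0],"angular":[0,0,-0.78],"jaw":0},{"translation":[81,144,0],"angular":[0,0,-0.93],"jaw":0},{"translation":[91,162,0],"angular":[0,0,-1.05],"jaw":0}]'; python3 -c "
from h import *
go(*stand(0,140),162,7.5)"
```

```text
t: 54.75
ee_pos: [589.7, 132.5, 159.2]
orientation: [-2.831, -1.362, 0.002]
ft_force: [1.0, 0.7, -1.8]
width: 13.7
grasp_force: 30.0
shift [-42.1  73.3  -2.8] turn [-0.001  0.001 -0.805]
```

```bash
python3 -m creep '[{"translation":[-6,11,0],"angular":[0,0,-0.12],"jaw":0},{"translation":[-13,24,-1],"angular":[0,0,-0.26],"jaw":0},{"translation":[-21,37,-2],"angular":[0,0,-0.4],"jaw":0},{"translation":[-29,50,-2.8],"angular":[0,0,-0.54],"jaw":0},{"translation":[-36,62,-2.8],"angular":[0,0,-0.66],"jaw":0},{"translation":[-40,70,-2.8],"angular":[0,0,-0.76],"jaw":0},{"translation":[-42,73,-2.8],"angular":[0,0,-0.805],"jaw":0},{"translation":[-42,73,-2.8],"angular":[0,0,-0.805],"jaw":0}]'; cat >> h.py <<'E'
def pour(tau,zl,ys=-5,xs=0):
    """tool pose for jug tipped tau deg with its lip at stand (xs,ys), height zl; as shift and turn from present pose"""
    t=np.radians(tau); h=np.r_[stand(0,-1)-stand(0,0),0]
    p=np.r_[stand(xs,ys),zl]-(145*np.cos(t)+40*np.sin(t))*h-np.array([0,0,-145*np.sin(t)+40*np.cos(t)])
    rv=(R.from_rotvec(down(7.5))*R.from_rotvec([0,t,0])).as_rotvec()
    s,a=tool(p,rv); print(tau,zl,'shift',np.round(s,0),'turn',np.round(a,2))
E
python3 -c "
from h import *
print(ctrl.get_obs()['qpos'].round(2))
for t,z in [(0,200),(5,200),(10,200),(15,195),(20,190),(25,185),(30,180),(35,175),(40,170),(45,160),(50,150)]: pour(t,z)
im,inf=snap('scene','s10.png'); cv2.imwrite('pics/s10c.png',cv2.resize(cv2.imread('pics/s10.png')[150:350,200:440],None,fx=2,fy=2)); print(proj(inf,[*stand(0,-5),200]))"
```

```text
t: 55.75
ee_pos: [619.9, 54.9, 162.0]
orientation: [-2.076, -2.356, 0.002]
ft_force: [0.3, 0.3, -1.6]
width: 13.9
grasp_force: 30.0
[ 0.07  0.49  1.68  0.    0.97 -0.06]
0 200 shift [-1.  1.  2.] turn [-0. -0. -0.]
5 200 shift [  2.   1. -11.] turn [-0.    0.09 -0.  ]
10 200 shift [  4.   1. -24.] turn [-0.    0.17 -0.  ]
15 195 shift [  4.   1. -32.] turn [-0.    0.26 -0.  ]
20 190 shift [  4.   1. -40.] turn [-0.    0.35 -0.  ]
25 185 shift [  2.   1. -48.] turn [-0.    0.44 -0.  ]
30 180 shift [ -1.   1. -56.] turn [-0.    0.52 -0.  ]
35 175 shift [ -4.   1. -63.] turn [-0.    0.61 -0.  ]
40 170 shift [ -9.   1. -71.] turn [ 0.   0.7 -0. ]
45 160 shift [-15.   1. -72.] turn [ 0.    0.79 -0.  ]
50 150 shift [-22.   1. -73.] turn [ 0.    0.87 -0.  ]
[267.93807244 198.16754348]
```

View pics/s10c.png

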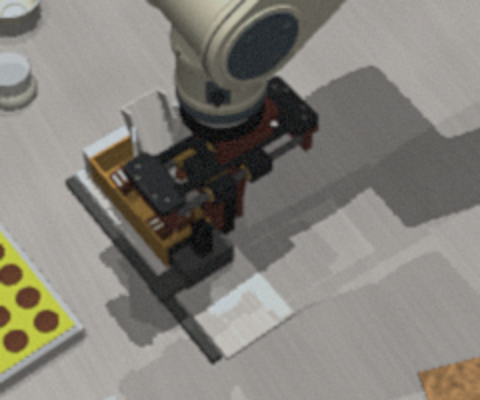

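The scene view shows the lip at about (272,200) against a prediction of (268,198), so the spout is over the tin. I'll start tipping.

```bash
python3 -m creep '[{"translation":[2,1,-11],"angular":[0,0.09,0],"jaw":0},{"translation":[4,1,-24],"angular":[0,0.17,0],"jaw":0},{"translation":[4,1,-32],"angular":[0,0.26,0],"jaw":0},{"translation":[4,1,-40],"angular":[0,0.35,0],"jaw":0},{"translation":[2,1,-48],"angular":[0,0.44,0],"jaw":0},{"translation":[-1,1,-56],"angular":[0,0.52,0],"jaw":0},{"translation":[-3,1,-60],"angular":[0,0.58,0],"jaw":0},{"translation":[-4,1,-63],"angular":[0,0.61,0],"jaw":0}]'; python3 -c "
from h import *
print(ctrl.get_obs()['qpos'].round(2))
for t,z in [(35,175),(40,165),(43,155),(46,145),(49,137),(52,129),(55,120),(57,112),(60,105)]: pour(t,z)
snap('side','sd10.png')
im,inf=snap('scene','s11.png'); a=cv2.resize(cv2.imread('pics/s11.png')[150:350,200:400],None,fx=2,fy=2);b=cv2.resize(cv2.imread('pics/sd10.png')[150:350,260:460],None,fx=2,fy=2); cv2.imwrite('pics/m11.png',np.hstack([a,b])); print(proj(inf,[*stand(0,-5),175]),proj(ctrl.camera_info('side'),[*stand(0,-5),175]))"
```

```text
t: 56.8
ee_pos: [621.8, 51.0, 225.5]
orientation: [-1.739, -1.973, -0.547]
ft_force: [-0.4, -0.1, -2.2]
width: 13.9
grasp_force: 30.0
[-0.21  0.53  1.59  0.6   1.3  -0.58]
35 175 shift [-0. -1. -0.] turn [ 0.  0. -0.]
40 165 shift [-3. -1. -5.] turn [ 0.    0.09 -0.  ]
43 155 shift [-8. -1. -4.] turn [ 0.    0.14 -0.  ]
46 145 shift [-13.  -1.  -4.] turn [ 0.    0.19 -0.  ]
49 137 shift [-17.  -1.  -5.] turn [ 0.    0.24 -0.  ]
52 129 shift [-21.  -1.  -7.] turn [ 0.   0.3 -0. ]
55 120 shift [-27.  -1.  -7.] turn [ 0.    0.35 -0.  ]
57 112 shift [-32.  -1.  -6.] turn [ 0.    0.38 -0.  ]
60 105 shift [-37.  -1.  -8.] turn [ 0.    0.44 -0.  ]
[268.7499253  205.80132487] [369.61251297 241.20921379]
```

View pics/m11.png

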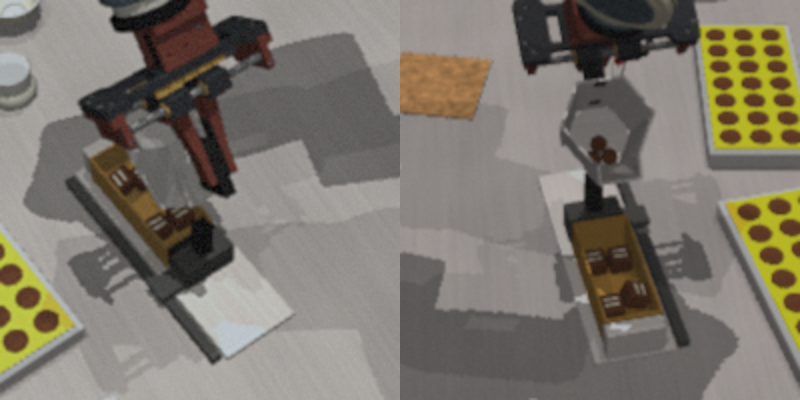

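The side view puts the lip at about (370,241), as predicted. The three nuts are still in the jug and the spout is over the tin.

```bash
python3 -m creep '[{"translation":[-3,-1,-5],"angular":[0,0.09,0],"jaw":0},{"translation":[-8,-1,-4],"angular":[0,0.14,0],"jaw":0},{"translation":[-13,-1,-4],"angular":[0,0.19,0],"jaw":0},{"translation":[-17,-1,-5],"angular":[0,0.24,0],"jaw":0},{"translation":[-21,-1,-7],"angular":[0,0.3,0],"jaw":0},{"translation":[-27,-1,-7],"angular":[0,0.35,0],"jaw":0},{"translation":[-32,-1,-6],"angular":[0,0.38,0],"jaw":0},{"translation":[-37,-1,-8],"angular":[0,0.44,0],"jaw":0}]'; python3 -c "
from h import *
print(ctrl.get_obs()['qpos'].round(2))
for t,z in [(60,105),(62,100),(64,96),(66,92),(68,88),(70,84),(72,80),(74,78),(76,76),(78,76),(80,76),(82,76),(84,76),(86,76),(88,76),(90,76)]: pour(t,z)"
```

```text
t: 57.9
ee_pos: [625.6, 16.5, 211.3]
orientation: [-1.461, -1.661, -0.849]
ft_force: [0.4, 1.0, -2.1]
width: 14.4
grasp_force: 30.0
[-0.38  0.73  1.52  0.86  1.59 -0.82]
60 105 shift [-1.  0.  0.] turn [ 0. -0. -0.]
62 100 shift [-4.  0. -2.] turn [ 0.    0.03 -0.  ]
64 96 shift [-6.  0. -6.] turn [ 0.    0.07 -0.  ]
66 92 shift [-9.  0. -9.] turn [ 0.   0.1 -0. ]
68 88 shift [-11.   0. -12.] turn [ 0.    0.13 -0.  ]
70 84 shift [-14.   0. -15.] turn [ 0.    0.17 -0.  ]
72 80 shift [-17.   0. -18.] turn [ 0.   0.2 -0. ]
74 78 shift [-19.   0. -23.] turn [ 0.    0.24 -0.  ]
76 76 shift [-20.   0. -27.] turn [ 0.    0.27 -0.  ]
78 76 shift [-20.   0. -32.] turn [ 0.    0.31 -0.  ]
80 76 shift [-21.   0. -37.] turn [ 0.    0.34 -0.  ]
82 76 shift [-21.   0. -43.] turn [ 0.    0.38 -0.  ]
84 76 shift [-22.   0. -48.] turn [ 0.    0.41 -0.  ]
86 76 shift [-23.   0. -53.] turn [ 0.    0.45 -0.  ]
88 76 shift [-24.   0. -58.] turn [ 0.    0.48 -0.  ]
90 76 shift [-25.   0. -63.] turn [ 0.    0.52 -0.  ]
```

```bash
python3 -m creep '[{"translation":[-4,0,-2],"angular":[0,0.03,0],"jaw":0},{"translation":[-6,0,-6],"angular":[0,0.07,0],"jaw":0},{"translation":[-9,0,-9],"angular":[0,0.1,0],"jaw":0},{"translation":[-11,0,-12],"angular":[0,0.13,0],"jaw":0},{"translation":[-14,0,-15],"angular":[0,0.17,0],"jaw":0},{"translation":[-17,0,-18],"angular":[0,0.2,0],"jaw":0},{"translation":[-19,0,-23],"angular":[0,0.24,0],"jaw":0},{"translation":[-20,0,-27],"angular":[0,0.27,0],"jaw":0}]'; python3 -c "
from h import *
print(ctrl.get_obs()['qpos'].round(2))
for t,z in [(76,76),(78,76),(80,76),(82,76),(84,76),(86,76),(88,76),(90,76)]: pour(t,z)
im,inf=snap('side','sd12.png'); print([(np.round(d['rect']),round(d['score'],2)) for d in ctrl.look_for('side','nut0')]); print(proj(inf,[*stand(0,-5),76]))
snap('scene','s12.png'); print([(np.round(d['rect']),round(d['score'],2)) for d in ctrl.look_for('scene','nut0')])"
```

```text
t: 58.9
ee_pos: [629.8, -17.0, 207.3]
orientation: [-1.283, -1.458, -0.998]
ft_force: [0.0, 0.0, -1.4]
width: 13.8
grasp_force: 30.0
[-0.46  0.88  1.43  0.98  1.8  -0.89]
76 76 shift [-0.  0.  0.] turn [ 0.  0. -0.]
78 76 shift [ 1.  0. -5.] turn [ 0.    0.04 -0.  ]
80 76 shift [  2.   0. -10.] turn [ 0.    0.07 -0.  ]
82 76 shift [  3.   0. -15.] turn [ 0.    0.11 -0.  ]
84 76 shift [  4.   0. -20.] turn [ 0.    0.14 -0.  ]
86 76 shift [  4.   0. -25.] turn [ 0.    0.18 -0.  ]
88 76 shift [  5.   0. -31.] turn [ 0.    0.21 -0.  ]
90 76 shift [  5.   0. -36.] turn [ 0.    0.25 -0.  ]
[]
[368.20481681 274.81899493]
[]
```

```bash
python3 -m creep '[{"translation":[1,0,-5],"angular":[0,0.04,0],"jaw":0},{"translation":[2,0,-10],"angular":[0,0.07,0],"jaw":0},{"translation":[3,0,-15],"angular":[0,0.11,0],"jaw":0},{"translation":[4,0,-20],"angular":[0,0.14,0],"jaw":0},{"translation":[4,0,-25],"angular":[0,0.18,0],"jaw":0},{"translation":[5,0,-31],"angular":[0,0.21,0],"jaw":0},{"translation":[5,0,-36],"angular":[0,0.25,0],"jaw":0},{"translation":[5,0,-36],"angular":[0,0.25,0],"jaw":0}]' && python3 -m creep '[{"translation":[0,0,0],"angular":[0,0,0],"jaw":0},{"translation":[0,0,0],"angular":[0,0,0],"jaw":0},{"translation":[0,0,0],"angular":[0,0,0],"jaw":0},{"translation":[0,0,0],"angular":[0,0,0],"jaw":0},{"translation":[0,0,0],"angular":[0,0,0],"jaw":0},{"translation":[0,0,0],"angular":[0,0,0],"jaw":0},{"translation":[0,0,0],"angular":[0,0,0],"jaw":0},{"translation":[0,0,0],"angular":[0,0,0],"jaw":0}]'; python3 -c "
from h import *
snap('side','sd13.png')
snap('scene','s13.png'); a=cv2.resize(cv2.imread('pics/s13.png')[160:360,190:390],None,fx=2,fy=2);b=cv2.resize(cv2.imread('pics/sd13.png')[170:370,280:480],None,fx=2,fy=2); cv2.imwrite('pics/m13.png',np.hstack([a,b]))"
```

```text
t: 60.1
ee_pos: [633.9, -50.2, 220.5]
orientation: [-1.115, -1.266, -1.115]
ft_force: [0.2, -1.0, -1.0]
width: 13.9
grasp_force: 30.0
t: 61.1
ee_pos: [634.0, -49.9, 221.2]
orientation: [-1.115, -1.268, -1.115]
ft_force: [1.0, 0.1, -1.8]
width: 13.9
grasp_force: 30.0
```

View pics/m13.png

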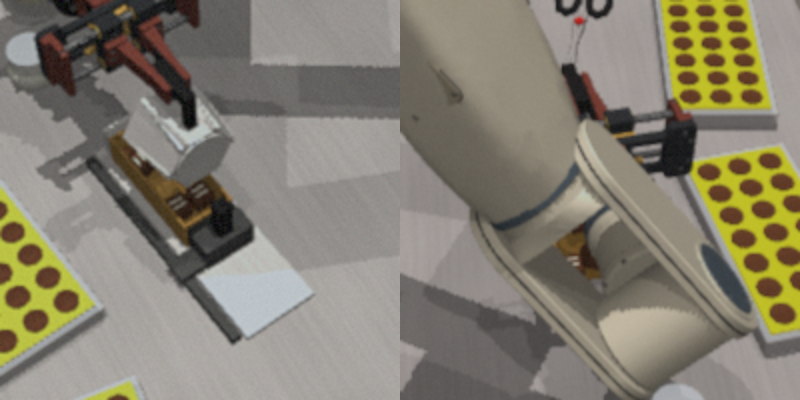

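The scene view shows the jug tipped level with its spout over the tin. The tin is partly hidden, so I'll untip and then check the nuts.

```bash
python3 -c "
from h import *
for t,z in [(84,78),(78,80),(71,88),(64,98),(57,112),(50,137),(43,160),(36,175)]: pour(t,z)"
```

```text
84 78 shift [-3.  0. 15.] turn [ 0.  -0.1  0. ]
78 80 shift [-8.  0. 29.] turn [ 0.   -0.21 -0.  ]
71 88 shift [-9.  0. 45.] turn [ 0.   -0.33 -0.  ]
64 98 shift [-10.   0.  59.] turn [ 0.   -0.45 -0.  ]
57 112 shift [-9.  0. 72.] turn [ 0.   -0.58 -0.  ]
50 137 shift [ 1.  0. 83.] turn [ 0.  -0.7 -0. ]
43 160 shift [ 9.  0. 93.] turn [ 0.   -0.82 -0.  ]
36 175 shift [  7.   0. 100.] turn [ 0.   -0.94 -0.  ]
```

```bash
python3 -m creep '[{"translation":[-3,0,15],"angular":[0,-0.1,0],"jaw":0},{"translation":[-8,0,29],"angular":[0,-0.21,0],"jaw":0},{"translation":[-9,0,45],"angular":[0,-0.33,0],"jaw":0},{"translation":[-10,0,59],"angular":[0,-0.45,0],"jaw":0},{"translation":[-9,0,72],"angular":[0,-0.58,0],"jaw":0},{"translation":[1,0,83],"angular":[0,-0.7,0],"jaw":0},{"translation":[9,0,93],"angular":[0,-0.82,0],"jaw":0},{"translation":[7,0,100],"angular":[0,-0.94,0],"jaw":0}]';  python3 -c "
from h import *
for t,z in [(30,182),(24,188),(18,194),(12,200),(6,205),(2,208),(0,210)]: pour(t,z)
snap('side','sd14.png');print([(np.round(d['rect']),round(d['score'],2)) for d in ctrl.look_for('side','nut0')])
snap('scene','s14.png'); print([(np.round(d['rect']),round(d['score'],2)) for d in ctrl.look_for('scene','nut0')])
a=cv2.resize(cv2.imread('pics/s14.png')[200:310,220:330],(400,400),interpolation=cv2.INTER_CUBIC);b=cv2.resize(cv2.imread('pics/sd14.png')[180:340,300:460],(400,400),interpolation=cv2.INTER_CUBIC); cv2.imwrite('pics/m14.png',np.hstack([a,b]))"
```

```text
t: 62.2
ee_pos: [621.5, 49.5, 229.5]
orientation: [-1.728, -1.965, -0.562]
ft_force: [-0.2, 0.8, -1.2]
width: 13.7
grasp_force: 30.0
30 182 shift [-2. -0. 11.] turn [ 0.  -0.1 -0. ]
24 188 shift [-5. -0. 20.] turn [ 0.   -0.21 -0.  ]
18 194 shift [-9. -0. 29.] turn [ 0.   -0.31 -0.  ]
12 200 shift [-15.  -0.  37.] turn [ 0.   -0.42 -0.  ]
6 205 shift [-22.  -0.  44.] turn [ 0.   -0.52 -0.  ]
2 208 shift [-28.  -0.  49.] turn [ 0.   -0.59 -0.  ]
0 210 shift [-31.  -0.  51.] turn [ 0.   -0.63 -0.  ]
[(array([367., 272., 378., 286.]), 0.71)]
[(array([231., 216., 348., 338.]), 0.27)]
```

View pics/m14.png

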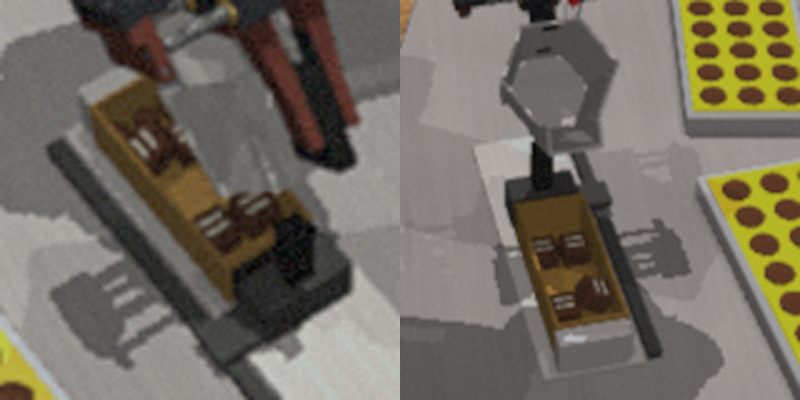

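The jug is empty and a nut shows behind the end pralines. I'll bring the jug upright and turn it back.

```bash
python3 -m creep '[{"translation":[-2,0,11],"angular":[0,-0.1,0],"jaw":0},{"translation":[-5,0,20],"angular":[0,-0.21,0],"jaw":0},{"translation":[-9,0,29],"angular":[0,-0.31,0],"jaw":0},{"translation":[-15,0,37],"angular":[0,-0.42,0],"jaw":0},{"translation":[-22,0,44],"angular":[0,-0.52,0],"jaw":0},{"translation":[-28,0,49],"angular":[0,-0.59,0],"jaw":0},{"translation":[-31,0,51],"angular":[0,-0.63,0],"jaw":0},{"translation":[-31,0,51],"angular":[0,-0.63,0],"jaw":0}]'; python3 -c "
from h import *
go(523,305,162,-99); c=np.array([441,315]); print(np.array([523,305])+78*np.array([np.cos(np.radians(171)),np.sin(np.radians(171))])-c)"
```

```text
t: 63.4
ee_pos: [619.6, 53.8, 166.8]
orientation: [-2.074, -2.355, 0.003]
ft_force: [-0.5, 0.5, -1.0]
width: 13.8
grasp_force: 30.0
shift [261.3 -64.1   5.5] turn [-0.004  0.003  1.854]
[4.96030943 2.20188827]
```

```bash
python3 -m creep '[{"translation":[10,-2,0],"angular":[0,0,0.06],"jaw":0},{"translation":[31,-7,0],"angular":[0,0,0.2],"jaw":0},{"translation":[55,-13,0],"angular":[0,0,0.36],"jaw":0},{"translation":[79,-19,0],"angular":[0,0,0.52],"jaw":0},{"translation":[103,-25,0],"angular":[0,0,0.68],"jaw":0},{"translation":[127,-31,0],"angular":[0,0,0.84],"jaw":0},{"translation":[151,-37,0],"angular":[0,0,1],"jaw":0},{"translation":[172,-42,0],"angular":[0,0,1.14],"jaw":0}]'; python3 -c "
from h import *
go(523,305,162,-99)"
```

```text
t: 64.4
ee_pos: [556.9, 219.3, 168.0]
orientation: [-3.021, -0.855, 0.003]
ft_force: [-0.1, -0.2, -1.6]
width: 14.0
grasp_force: 30.0
shift [ 16.1 -90.7   6.2] turn [-0.001  0.002  0.709]
```

```bash
python3 -m creep '[{"translation":[2,-12,1],"angular":[0,0,0.12],"jaw":0},{"translation":[5,-28,2],"angular":[0,0,0.26],"jaw":0},{"translation":[8,-45,4],"angular":[0,0,0.4],"jaw":0},{"translation":[11,-62,6],"angular":[0,0,0.54],"jaw":0},{"translation":[14,-78,6],"angular":[0,0,0.64],"jaw":0},{"translation":[15.5,-88,6],"angular":[0,0,0.7],"jaw":0},{"translation":[16,-90.7,6],"angular":[0,0,0.709],"jaw":0},{"translation":[16,-90.7,6],"angular":[0,0,0.709],"jaw":0}]'; python3 -c "
from h import *
go(523,305,39,-99)
snap('side','sd15.png'); snap('scene','s15.png'); a=cv2.resize(cv2.imread('pics/s15.png')[250:400,350:500],(400,400));b=cv2.resize(cv2.imread('pics/sd15.png')[90:240,220:370],(400,400)); cv2.imwrite('pics/m15.png',np.hstack([a,b]))"
```

```text
t: 65.4
ee_pos: [522.9, 304.3, 162.3]
orientation: [3.133, -0.237, -0.001]
ft_force: [-0.2, 0.1, -2.3]
width: 14.1
grasp_force: 30.0
shift [ 1.000e-01 -8.000e-01  1.233e+02] turn [0.    0.001 0.006]
```

View pics/m15.png

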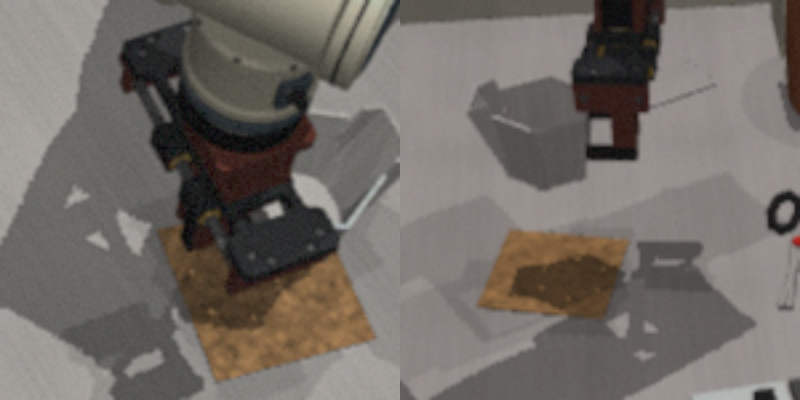

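I've now viewed 17 pictures, which is over the limit of 14. I'll view no more and check the rest with numbers. The last view shows the jug upright above the mat, so I'm lowering it.

```bash
python3 -m creep '[{"translation":[0,0,25],"angular":[0,0,0],"jaw":0},{"translation":[0,0,50],"angular":[0,0,0],"jaw":0},{"translation":[0,0,75],"angular":[0,0,0],"jaw":0},{"translation":[0,0,95],"angular":[0,0,0],"jaw":0},{"translation":[0,0,108],"angular":[0,0,0],"jaw":0},{"translation":[0,0,115],"angular":[0,0,0],"jaw":0},{"translation":[0,0,119],"angular":[0,0,0],"jaw":0},{"translation":[0,0,121],"angular":[0,0,0],"jaw":0}]' && python3 -m creep '[{"translation":[0,0,0.4],"angular":[0,0,0],"jaw":0},{"translation":[0,0,0.8],"angular":[0,0,0],"jaw":0},{"translation":[0,0,1.2],"angular":[0,0,0],"jaw":0},{"translation":[0,0,1.6],"angular":[0,0,0],"jaw":0},{"translation":[0,0,2],"angular":[0,0,0],"jaw":0},{"translation":[0,0,2],"angular":[0,0,0],"jaw":0},{"translation":[0,0,2],"angular":[0,0,0],"jaw":0},{"translation":[0,0,2],"angular":[0,0,0],"jaw":0}]'
```

```text
t: 66.5
ee_pos: [523.1, 305.1, 41.9]
orientation: [-3.132, 0.237, -0.002]
ft_force: [-0.1, -0.2, -2.3]
width: 13.9
grasp_force: 30.0
t: 67.5
ee_pos: [522.8, 304.9, 39.6]
orientation: [3.133, -0.237, 0.001]
ft_force: [1.3, 1.0, -1.0]
width: 13.8
grasp_force: 30.0
```

```bash
python3 -m creep '[{"translation":[0,0,0.3],"angular":[0,0,0],"jaw":0},{"translation":[0,0,0.6],"angular":[0,0,0],"jaw":0},{"translation":[0,0,0.6],"angular":[0,0,0],"jaw":0},{"translation":[0,0,0.6],"angular":[0,0,0],"jaw":0.2},{"translation":[0,0,0.6],"angular":[0,0,0],"jaw":0.4},{"translation":[0,0,0.6],"angular":[0,0,0],"jaw":0.55},{"translation":[0,0,0.6],"angular":[0,0,0],"jaw":0.55},{"translation":[0,0,0.6],"angular":[0,0,0],"jaw":0.55}]' && python3 -m creep '[{"translation":[0,0,-15],"angular":[0,0,0],"jaw":0.55},{"translation":[0,0,-45],"angular":[0,0,0],"jaw":0.55},{"translation":[0,0,-85],"angular":[0,0,0],"jaw":0.55},{"translation":[0,0,-130],"angular":[0,0,0],"jaw":0.55},{"translation":[0,0,-175],"angular":[0,0,0],"jaw":0.55},{"translation":[0,0,-205],"angular":[0,0,0],"jaw":0.55},{"translation":[0,0,-210],"angular":[0,0,0],"jaw":0.55},{"translation":[0,0,-210],"angular":[0,0,0],"jaw":0.55}]'; python3 -c "
from h import *
go(*stand(-60,0),230,-82.5)"
```

```text
t: 68.5
ee_pos: [522.8, 304.9, 39.0]
orientation: [3.133, -0.237, 0.001]
ft_force: [-0.1, 0.3, 0.2]
width: 47.9
grasp_force: 0.0
t: 69.5
ee_pos: [522.3, 304.7, 248.8]
orientation: [3.132, -0.237, 0.0]
ft_force: [0.5, 0.6, -0.2]
width: 48.4
grasp_force: 0.0
shift [116.3 384.4  18.9] turn [ 0.    -0.    -0.282]
```

```bash
python3 -m creep '[{"translation":[14,48,0],"angular":[0,0,-0.1],"jaw":0.55},{"translation":[30,100,5],"angular":[0,0,-0.2],"jaw":0.55},{"translation":[46,153,10],"angular":[0,0,-0.28],"jaw":0.55},{"translation":[63,208,15],"angular":[0,0,-0.28],"jaw":0.55},{"translation":[80,264,19],"angular":[0,0,-0.28],"jaw":0.55},{"translation":[96,318,19],"angular":[0,0,-0.28],"jaw":0.55},{"translation":[110,364,19],"angular":[0,0,-0.28],"jaw":0.55},{"translation":[116,384,19],"angular":[0,0,-0.28],"jaw":0.55}]' && python3 -m creep '[{"translation":[0,0,0],"angular":[0,0,0],"jaw":0.55},{"translation":[0,0,0],"angular":[0,0,0],"jaw":0.55},{"translation":[0,0,0],"angular":[0,0,0],"jaw":0.55},{"translation":[0,0,0],"angular":[0,0,0],"jaw":0.55},{"translation":[0,0,0],"angular":[0,0,0],"jaw":0.55},{"translation":[0,0,0],"angular":[0,0,0],"jaw":0.55},{"translation":[0,0,0],"angular":[0,0,0],"jaw":0.55},{"translation":[0,0,0],"angular":[0,0,0],"jaw":0.55}]'; python3 - <<'E'
from h import *
np.set_printoptions(precision=1,suppress=True)
a=np.radians(7.5); M=np.array([[np.cos(a),np.sin(a)],[-np.sin(a),np.cos(a)]])
def loc(inf,u,v,z): return M@(onplane(inf,u,v,z)-S)
im,inf=snap('wrist','w16.png')
for n,z in [('nut0',20),('praline0',25),('tin',47)]:
    for d in ctrl.look_for('wrist',n):
        r=d['rect']; print(n,round(d['score'],2),np.round(r),loc(inf,(r[0]+r[2])/2,(r[1]+r[3])/2,z))
# brown blobs inside the tin (nuts and pralines)
hsv=cv2.cvtColor(im,cv2.COLOR_RGB2HSV); br=cv2.inRange(im,(20,0,0),(120,75,65))
q=np.array([proj(inf,[*stand(x,y),47]) for x,y in [(-30,-73),(30,-73),(30,73),(-30,73)]],np.int32); m=np.zeros_like(br); cv2.fillPoly(m,[q],255)
n,lab,st,c=cv2.connectedComponentsWithStats(br&m)
for k in range(1,n):
    if st[k,4]>40: print('blob',st[k],loc(inf,*c[k],20))
for cam in ['side','scene']:
    im,inf=snap(cam,cam+'16.png')
    for n,z in [('jug',40),('nut0',20)]:
        for d in ctrl.look_for(cam,n)[:4]:
            r=d['rect']; print(cam,n,round(d['score'],2),np.round(r),onplane(inf,(r[0]+r[2])/2,(r[1]+r[3])/2,z))
E
```

```text
t: 70.5
ee_pos: [578.8, -94.3, 228.2]
orientation: [-3.135, -0.199, 0.004]
ft_force: [0.6, 0.7, 0.3]
width: 48.2
grasp_force: 0.0
t: 71.5
ee_pos: [579.7, -92.2, 230.1]
orientation: [3.135, 0.202, 0.001]
ft_force: [-1.2, -0.0, 0.3]
width: 47.9
grasp_force: 0.0
nut0 0.76 [385. 159. 405. 175.] [-21.7 -63. ]
nut0 0.69 [386. 134. 408. 159.] [ -2.7 -64.3]
nut0 0.58 [387. 113. 406. 134.] [ 18.7 -62.7]
praline0 0.94 [278. 116. 307. 146.] [12.  33.9]
praline0 0.64 [350. 148. 380. 176.] [-16.3 -33.4]
praline0 0.59 [352. 116. 384. 148.] [ 11.2 -35.6]
praline0 0.56 [277. 151. 303. 178.] [-18.3  37.3]
tin 0.78 [243. 106. 416. 186.] [-0.4  0.4]
blob [ 247  113  165   67 4362] [ -6.9 -19.7]
blob [279 116  29  30 482] [12.2 33.4]
side jug 0.83 [251. 156. 313. 198.] [459.1 328.6]
side jug 0.2 [347. 257. 392. 314.] [643.  -88.1]
side nut0 0.6 [250. 159. 314. 198.] [457.1 348.5]
scene jug 0.76 [410. 322. 489. 375.] [447.4 314.6]
```

```bash
python3 -c "
from workcell import ctrl
print(ctrl.close_job())"
```

```text
the job is handed in; nothing more can be done
None
```

The job is handed in at about 72 s, with no verdict returned: by the final images the tin is clamped against the stop with all four pralines and all three nuts inside, and the jug stands upright on its cork mat; I never re-measured the jar, scissors and bowl, and I viewed 17 pictures, over the limit of 14.

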